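# Index the bin carriage and tip out the mill jar

### The arm

A 7-joint arm with a two-finger parallel gripper is mounted at the origin on the work surface. World frame = base frame: x ahead of the robot, y to its left, z up, the work surface at z = 0. Lengths are in m, angles in rad, forces in N, time in s.
With the tool pointing down it reaches from about 0.4 to 0.85 m from the base axis. Payload 4.5 kg.
Tool frame: the origin (TCP) lies between the finger pads; the fingertips stand 14 mm ahead of it and the grasp point (between the pads) lies 5 mm behind it (tips_ahead is the z of the fingertips in the tool frame, in m); z points along the fingers, y is the direction in which the jaws open and shut (so a half turn about z gives the same grasp; the last joint's range is limited). The gripper opens to 88 mm and grips with 3 to 60 N. Pads are 18 mm wide; open, the fingers measure 123 mm over their backs; the gripper's body (75 mm by 187 mm) begins 45 mm behind the grasp point.
Start: joints at [1.25, 0.689, -0.195, 1.565, 0.157, 0.902, -0.215], TCP at [0.217, -0.586, 0.253] pointing down, gripper open.
Joint ranges: [-3.01, 3.01], [-0.46, 2.08], [-1.47, 1.51], [0.13, 2.56], [-1, 4.14], [0.04, 2.09], [-2.66, 2.66]. Speed limits (rad/s): [2.57, 2.57, 3.14, 3.14, 3.14, 3.14, 3.14].

### API

Orientations are given as a rotation vector (axis times angle).
In Python, from rig import read_state, read_camera, camera_model, hand_in, tips_ahead gives the robot as it stands.
- The arm moves only by the tool servo_tool, never from a script. Its argument "commands" is a list of rows, each an object of numbers: "x", "y", "z": the shift along the tool's x, y, z in cm; "twist": the turn about the tool's z in degrees; "fingers": the opening, from 0 (shut) to 1 (fully open). A call has 1 to 20 rows; each row shifts and turns the commanded pose from where the row before left it, along the tool's axes as they then stand; what a row does not reach is not made up. A row lasts 1/8 s, in which the tool goes at most 62.5 mm and 10.7 degrees, less where a joint would pass 70% of its speed; a pose out of reach is approached as far as the arm can. A call with a gripper value outside its range is refused whole. The fingers move at their own pace and stop on an object; "force" is the grip in N (left out, the last holds). Time passes only in rows, so rows that do not move let the fingers close. It gives the time, the measured TCP pose, the force and the opening at its end, in the units of the state.
- read_state(): the state, without advancing time (a new reading comes with each control period).
- read_camera(name): name is "side" or "top"; returns (picture, depth): 480x640x3 uint8, red, green, blue; 480x640 float32, m along the optical axis (not along the pixel's ray), 0 where there is no reading.
- camera_model(name): a dict with "fov_y" (degrees; the focal length in pixels is half the picture's height over the tangent of half this angle, whatever the lens; pixels are square), "cx", "cy" (the principal point, pixels), "rvec" (rotation vector, rad) and "tvec" (3), from world to camera coordinates, as OpenCV has them. Camera axes: x right, y down, z forward; pixel columns grow to the right and rows downward; lengths in m; the calibration is good to about 2 mm. A picture is of the moment at which its call begins. camera_model takes no time and is no camera call.
- hand_in(): hands the job in, once; it reports no verdict.
The state is a dict: "time_s": time; "q": joint angles; "qd": joint speeds; "joint_torque": joint torques, N m; "tcp_pos": TCP position; "tcp_rot": TCP orientation; "wrist_force": force on the tool from outside, world axes, zero at the start; "torque": the same for the moment, N m; "finger_gap": opening from 0.0 (shut) to 1.0 (fully open).
Only numpy, scipy, OpenCV 4.12 (cv2) and the standard library are available. Lean on these libraries where they do the work, as an engineer would, in place of code of your own. Each camera call takes 0.05 s, during which the arm holds its last target.

### The job

The bin under the mill jar is full. Press the latch tab against the grip of the bin carriage and slide the carriage one notch, the way that brings the empty bin under the jar, until the latch clicks home in its notch; then pull the cradle's lever over to empty all six grinding balls into that bin, swing the jar back fully upright and let go. Leave the bins standing in the carriage and do not disturb the other things on the table.

Things in the scene. Friction and masses are not known exactly. Their poses are not given: they have to be found in the camera images.
- station: Mill-jar tipping station: green steel frame fixed to the table, 270 mm (its x) by 600 (its y). Origin on the table under the middle of the slide; x points away from the robot, y left along the slide, z up; turned by up to 0.15 rad. Behind the slide two posts (x 45 to 103 mm, y +-69 to 87, 225 high) carry the jar's cradle. An aluminium carriage with three bins in a row slides along y.
- index_bar (a point): Middle notch of the flat steel index bar along y in front of the carriage (bar z 10 to 44 mm, x -135 to -115). The latch's 8 mm wide tooth drops into 10.5 mm wide notches in its front face. One more notch on each side, in a dark notch plate clamped by hand: anywhere from 88 to 112 mm from this one, so feel for it. Between notches the tooth rides on the flat face.
- carriage (a joint): Travel of the bin carriage along the station's y in m; 0 at the start (middle notch), + to the station's left; end stops at +-0.125. About 2 N of drag with the latch pressed, 3 N with its tooth rubbing on the bar's face; locked (about 1 mm play each way) while the tooth is in a notch.
- latch (a joint): Rocking of the latch tab in rad about its pivot axle (along y, 62 mm above the table): 0 = tooth fully in a notch, about 0.2 = tooth on the flat face of the bar, 0.30 = tab fully pressed (stop). Sprung back to 0: near the tab's top it takes about 4 N to start and 9 N to press it fully.
- grip (a point): Middle of the pinch grip at the carriage's front, 94 mm high, at station x -131 mm; moves with the carriage. Black fixed plate (34 mm wide, back face 13 mm behind this point), in front the steel latch tab (26 wide) leaning 0.28 rad to the robot; both 108 mm high. 38 mm thick at the top, 26 when pressed. Arm below at z 46 to 52, tab's axle at z 62. Carriage 66 mm behind, bins 88 high.
- cradle (a joint): Tilt of the jar cradle in rad: 0 = jar upright (stop), grows as the jar tips towards the robot, stop at 2.1. Stiff hinge that stays where it is left: about 2 to 3 N at the lever bar. The balls begin to run out at about 1.6; tip it to the stop to empty it.
- lever_bar (a point): Middle of the black sleeve on the lever's cross bar, the cradle's hand-hold: 18 mm diameter, 70 long along the station's y, turns freely on the bar so it can be held while the lever swings. The lever plate is at its end nearest the jar. 147 mm left of the jar's middle, 110 mm from the trunnion axis: straight above it with the jar upright; swings towards the robot and down.
- trunnion (a point): Pivot of the cradle on the jar's axis: the trunnion axis runs along the station's y through this point, at station x 60 mm, 205 mm above the table.
- jar_mouth (a point): Middle of the mouth of the white ceramic mill jar fixed in the cradle (88 mm diameter, 105 high, 6 mm wall), 45 mm above the trunnion axis with the jar upright.
- bin_empty: The empty grey plastic bin, 120 (x) x 94 (y) x 50 mm high, wall 4 mm, standing loose in a pocket of the carriage 38 mm above the table, at the left or the right end of the row (pitch 100 mm). Origin at the centre of its underside, axes as the station's.
- bin_full_a: Equal bin, filled with white grinding balls, in the middle of the carriage, under the jar at the start. Origin at the centre of its underside.
- bin_full_b: Equal bin, filled with white grinding balls, at the other end of the carriage. Origin at the centre of its underside.
- ball1: White ceramic grinding ball, 24 mm diameter, one of six in the jar. Origin at its centre.
- ball2: White ceramic grinding ball, 24 mm diameter, one of six in the jar. Origin at its centre.
- ball3: White ceramic grinding ball, 24 mm diameter, one of six in the jar. Origin at its centre.
- ball4: White ceramic grinding ball, 24 mm diameter, one of six in the jar. Origin at its centre.
- ball5: White ceramic grinding ball, 24 mm diameter, one of six in the jar. Origin at its centre.
- ball6: White ceramic grinding ball, 24 mm diameter, one of six in the jar. Origin at its centre.
- basin: Bystander: blue plastic basin, 220 mm diameter, 90 high. Origin under its centre.
- glaze_jar: Bystander: closed glaze jar, 72 mm diameter, 95 high. Origin under its centre.
- scraper: Bystander: scraper with handle, lying on the table.
There are look-alikes about, which are no part of the job. Leave any purple or yellow look-alike of the bin_empty alone. What is shaped like the bin_full_a but red or turquoise is not meant.

How it is judged:
On the way, in this order (a step that is already met when the one before it is completed fails the run):
1. The empty bin is under the jar with the latch home in its notch (y of bin_empty in the frame of station between -0.02 and 0.02 m and value of joint latch below 0.08 rad), for 0.3 s.
2. The jar is tipped over (value of joint cradle above 1.7 rad), for 0.2 s.
At the end, for the whole second after the job is handed in: The empty bin stands under the jar (within 20 mm along the slide) with the latch home in the notch (latch under 0.08 rad); all six balls lie still in that bin; the jar is upright again (within 0.10 rad); all three bins stand upright in the carriage (all of step 1 and value of joint cradle below 0.1 rad and x of ball1 in the frame of bin_empty between -0.058 and 0.058 m and y of ball1 in the frame of bin_empty between -0.045 and 0.045 m and z of ball1 in the frame of bin_empty between 0 and 0.05 m and linear speed of each of ball1, ball2, ball3, ball4, ball5, ball6 below 0.05 m/s and x of ball2 in the frame of bin_empty between -0.058 and 0.058 m and y of ball2 in the frame of bin_empty between -0.045 and 0.045 m and z of ball2 in the frame of bin_empty between 0 and 0.05 m and x of ball3 in the frame of bin_empty between -0.058 and 0.058 m and y of ball3 in the frame of bin_empty between -0.045 and 0.045 m and z of ball3 in the frame of bin_empty between 0 and 0.05 m and x of ball4 in the frame of bin_empty between -0.058 and 0.058 m and y of ball4 in the frame of bin_empty between -0.045 and 0.045 m and z of ball4 in the frame of bin_empty between 0 and 0.05 m and x of ball5 in the frame of bin_empty between -0.058 and 0.058 m and y of ball5 in the frame of bin_empty between -0.045 and 0.045 m and z of ball5 in the frame of bin_empty between 0 and 0.05 m and x of ball6 in the frame of bin_empty between -0.058 and 0.058 m and y of ball6 in the frame of bin_empty between -0.045 and 0.045 m and z of ball6 in the frame of bin_empty between 0 and 0.05 m and x of bin_empty in the frame of station between -0.008 and 0.008 m and z of each of bin_empty, bin_full_a, bin_full_b in the frame of station below 0.044 m and angle between each of bin_empty, bin_full_a, bin_full_b's own z axis and vertical below 0.08 rad and x of bin_full_a in the frame of station between -0.008 and 0.008 m and x of bin_full_b in the frame of station between -0.008 and 0.008 m); the robot touches nothing.
It fails at once if A bystander was moved more than 30 mm (distance of any of basin, glaze_jar, scraper from where it was at the start of the episode above 0.03 m).
It also fails if it takes over 58 s, if anything falls off the work surface, if the arm or the gripper's body presses on something with over 40 N, if the wrist force passes 120 N, or if a joint passes its speed limit or range.

## Working session

There is one attempt and no reset: what is moved stays moved. The work goes in short steps, Python scripts to look and compute and a tool call to move; the robot and the scene stay as the last step left them, time stands still between calls to the robot, and variables do not carry over. Pictures are saved under pics/ and viewed, and the job is handed in when it is done.

Besides the shell and the picture viewer there is one more tool, called after "Request:" as name(argument=value, ...) on one line, values as JSON. servo_tool: Moves the arm, as the interface text tells. Its arguments: {"type":"object","properties":{"commands":{"type":"array","items":{"type":"object","properties":{"x":{"type":"number"},"y":{"type":"number"},"z":{"type":"number"},"twist":{"type":"number"},"fingers":{"type":"number"}}}},"force":{"type":"number"}},"required":["commands"]}

```bash
ls; mkdir -p pics; python3 - <<'E'
from rig import *
import cv2,numpy as np
s=read_state();print({k:np.round(v,3) for k,v in s.items()})
for n in("side","top"):
    p,d=read_camera(n);cv2.imwrite(f"pics/{n}0.png",p[:,:,::-1]);np.save(f"{n}0.npy",d);print(n,camera_model(n))
E
```

```text
pics
{'time_s': np.float64(0.0), 'q': array([ 1.25 ,  0.69 , -0.194,  1.566,  0.157,  0.903, -0.215]), 'qd': array([-0.001,  0.001,  0.   , -0.004,  0.002,  0.001,  0.001]), 'joint_torque': array([-0.0000e+00, -5.2755e+01, -1.2670e+00, -1.5342e+01, -5.3000e-02,
        7.0000e-03,  0.0000e+00]), 'tcp_pos': array([ 0.217, -0.586,  0.252]), 'tcp_rot': array([-3.09e+00, -5.54e-01,  1.00e-03]), 'wrist_force': array([-0.547,  0.307,  0.626]), 'torque': array([ 0.028, -0.031,  0.014]), 'finger_gap': np.float64(1.002)}
side {'fov_y': 50.728106693595905, 'cx': 323.00674583866976, 'cy': 236.6309163723466, 'rvec': array([ 0.61223959, -2.66808313,  1.17554437]), 'tvec': array([0.47951131, 0.33418232, 1.25479291])}
top {'fov_y': 44.860724728313464, 'cx': 304.250196329165, 'cy': 234.29276719885186, 'rvec': array([ 2.19712617, -2.18460219,  0.04854903]), 'tvec': array([-0.02129288,  0.57635965,  1.74173737])}
```

View pics/side0.png

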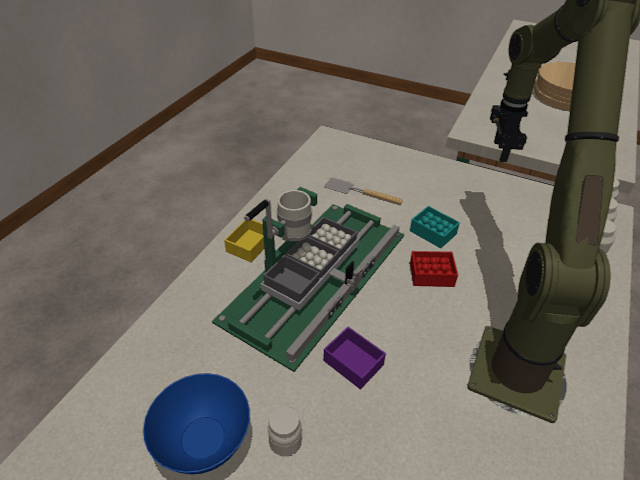

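View pics/top0.png

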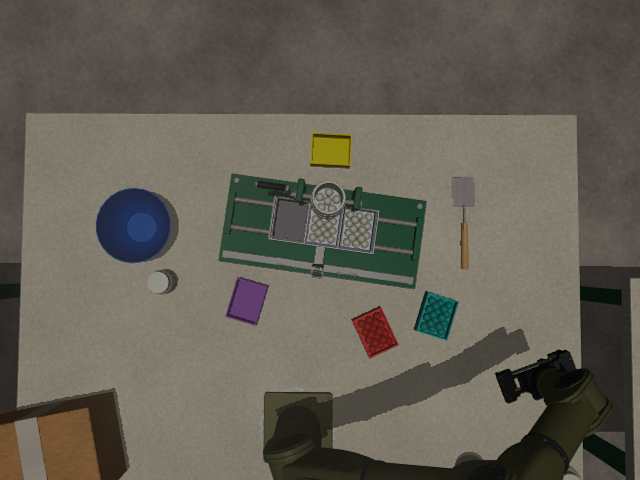

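The top view shows the station at (322,230), turned slightly. The empty grey bin is at the left end (290,220), with full bins at (322,230) and (357,230). The purple (247,300) and yellow (331,150) trays and the red and turquoise ones are look-alikes. I'll enlarge the crop to confirm this.

```bash
python3 - <<'E'
import cv2
a=cv2.imread("pics/top0.png")[165:295,210:435];cv2.imwrite("pics/topc.png",cv2.resize(a,None,fx=3.5,fy=3.5,interpolation=cv2.INTER_CUBIC))
a=cv2.imread("pics/side0.png")[170:375,205:410];cv2.imwrite("pics/sidec.png",cv2.resize(a,None,fx=2.9,fy=2.9,interpolation=cv2.INTER_CUBIC))
E
```

```text
(no output)
```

View pics/topc.png

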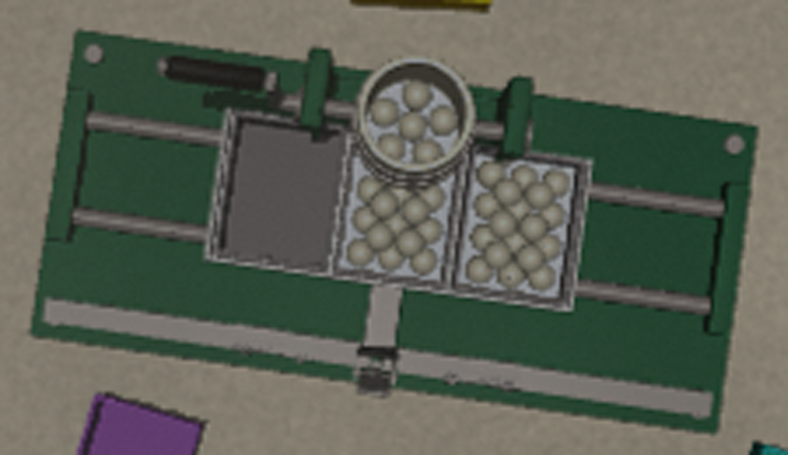

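View pics/sidec.png

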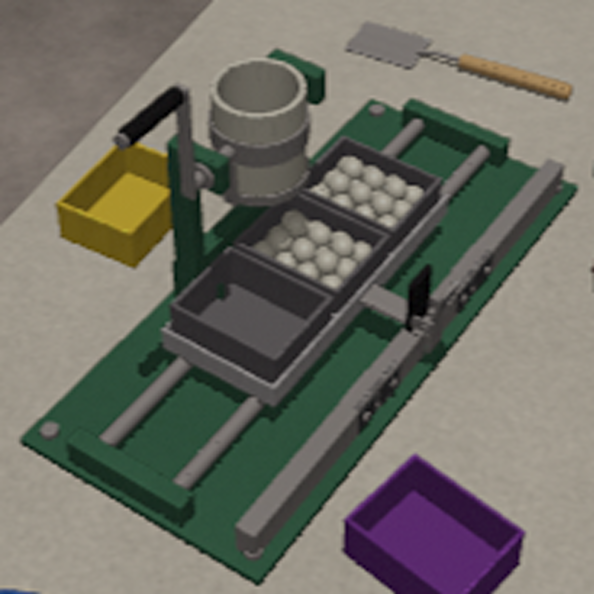

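```bash
cat > h.py <<'E'
import numpy as np,cv2
from scipy.spatial.transform import Rotation as R
from rig import *
def K(n):
    m=camera_model(n);f=240/np.tan(np.radians(m['fov_y']/2))
    return np.array([[f,0,m['cx']],[0,f,m['cy']],[0,0,1]]),cv2.Rodrigues(m['rvec'])[0],m['tvec']
def ray(n,u,v):
    k,r,t=K(n);return -r.T@t, r.T@np.linalg.inv(k)@[u,v,1]
def atz(n,u,v,z):
    c,d=ray(n,u,v);return c+d*(z-c[2])/d[2]
def dep(n,u,v,D):
    c,d=ray(n,u,v);return c+d*D[int(round(v)),int(round(u))]
def proj(n,P):
    k,r,t=K(n);q=(np.atleast_2d(P)@r.T+t)@k.T;return q[:,:2]/q[:,2:]
ST=None
E
python3 - <<'E'
from h import *
D=np.load("top0.npy")
o=lambda u,v:(u/3.5+210-.36,v/3.5+165-.36)
for nm,u,v in [("plate in",130,280),("jarball",413,128),("binfloor",285,190),("bar",200,330),("sleeve",215,72),("grip",375,360)]:
    print(nm,np.round(dep("top",*o(u,v),D),3))
z=0.008
C=[atz("top",*o(*p),z) for p in [(77,30),(757,127),(717,432),(32,335)]]
print(np.round(C,4))
c=np.mean(C,0);print("center",c)
for a,b in[(0,1),(3,2)]:
    d=C[a]-C[b];print(np.linalg.norm(d),np.arctan2(-d[0],d[1]))
for a,b in[(0,3),(1,2)]:
    d=C[a]-C[b];print(np.linalg.norm(d),np.arctan2(d[1],d[0]))
print("mouth",atz("top",*o(413,117),.25), "lever",atz("top",*o(217,73),.324))
print("lever side",[np.round(atz("side",u/2.9+205-.33,v/2.9+170-.33,.315),4) for u,v in[(150,117)]])
print("binedge corners", [np.round(atz("top",*o(*p),.088),4) for p in[(222,108),(592,160),(573,310),(205,258)]])
E
```

```text
plate in [0.544 0.156 0.012]
jarball [ 0.659 -0.083  0.178]
binfloor [0.621 0.021 0.042]
bar [0.501 0.093 0.035]
sleeve [0.683 0.063 0.325]
grip [ 0.477 -0.056  0.016]
[[ 0.7624  0.2049  0.008 ]
 [ 0.6804 -0.387   0.008 ]
 [ 0.4163 -0.3512  0.008 ]
 [ 0.4963  0.2406  0.008 ]]
center [ 0.58886301 -0.073186    0.008     ]
0.5975192654696379 -0.13769703147962262
0.5972027974826183 -0.1343512265368985
0.2684377627501826 -0.1333109688122254
0.26643844047921883 -0.1344783821613068
mouth [ 0.6596842  -0.08077562  0.25      ] lever [0.68204132 0.06173988 0.324     ]
lever side [array([0.6814, 0.0655, 0.315 ])]
binedge corners [array([0.6851, 0.0727, 0.088 ]), array([ 0.6433, -0.2343,  0.088 ]), array([ 0.519 , -0.2185,  0.088 ]), array([0.5603, 0.0857, 0.088 ])]
```

```bash
cat >> h.py <<'E'
C0=np.array([.601,-.0731]);YAW=-.135
def W(x,y,z):
    c,s=np.cos(YAW),np.sin(YAW);return np.array([C0[0]+c*x-s*y,C0[1]+s*x+c*y,z])
E
python3 - <<'E'
from h import *
pts={'notch':W(-.125,0,.044),'barL':W(-.135,.1,.044),'gripb':W(-.118,0,.108),'gL':W(-.118,.017,.108),'gR':W(-.118,-.017,.108),'le1':W(.06,.112,.315),'le2':W(.06,.182,.315),'mouth':W(.06,0,.25),'b1':W(.06,.147,.088),'c1':W(-.06,.147,.088),'c2':W(-.06,-.147,.088),'c3':W(.06,-.147,.088),'post':W(.045,.069,.225),'post2':W(.045,-.069,.225)}
for n,(x0,y0,x1,y1) in{'top':(210,165,435,295),'side':(205,170,410,375)}.items():
    a=cv2.imread(f"pics/{n}0.png")[y0:y1,x0:x1];s=3.5 if n=='top' else 2.9
    a=cv2.resize(a,None,fx=s,fy=s,interpolation=cv2.INTER_CUBIC)
    for p in pts.values():
        u,v=(proj(n,p)[0]-[x0,y0]+.5)*s;cv2.drawMarker(a,(int(u),int(v)),(0,0,255),0,8,1)
    cv2.imwrite(f"pics/{n}ov.png",a)
for k in('notch','gripb'):print(k,pts[k])
print('grip',W(-.131,0,.094),'lever',W(.06,.147,.315))
E
```

```text
notch [ 0.47713733 -0.05627621  0.044     ]
gripb [ 0.48407364 -0.05721834  0.108     ]
grip [ 0.47119193 -0.05546867  0.094     ] lever [0.68023886 0.06448708 0.315     ]
```

View pics/topov.png

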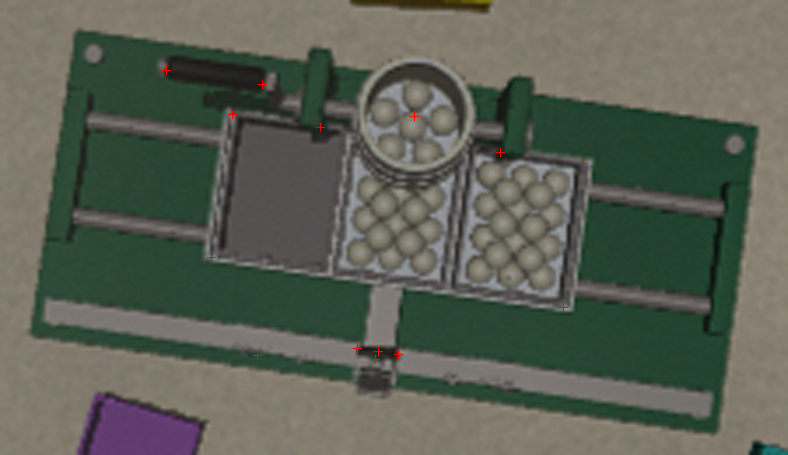

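View pics/sideov.png

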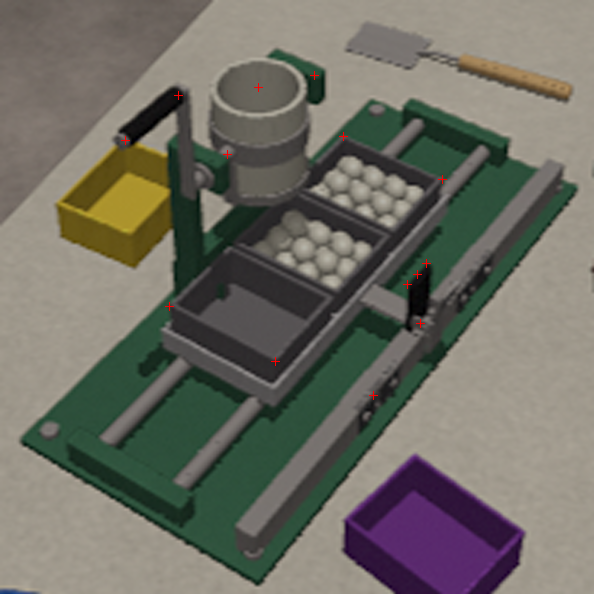

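```bash
cat >> h.py <<'E'
def to(x,y,z):
    "station target for TCP -> current error in tool axes cm, and twist needed"
    s=read_state();r=R.from_rotvec(s['tcp_rot']);m=r.as_matrix();p=s['tcp_pos']
    d=m.T@(W(x,y,z)-p)*100
    sx=m.T@np.array([np.cos(YAW),np.sin(YAW),0])
    tw=np.degrees(np.arctan2(-sx[0],sx[1])); tw=(tw+90)%180-90
    c,q=np.cos(YAW),np.sin(YAW);e=p[:2]-C0
    print('t',round(s['time_s'],2),'station pos mm',np.round(1000*np.array([c*e[0]+q*e[1],-q*e[0]+c*e[1],p[2]]),1),'tool shift cm',np.round(d,2),'twist',round(tw,2),'gap mm',round(88*s['finger_gap'],1))
    a=np.array([[c,q,0],[-q,c,0],[0,0,1]]);print(' station axes of tool x,y,z:',np.round((a@m).T,3).tolist(),'F station',np.round(a@s['wrist_force'],1))
E
python3 - <<'E'
from h import *
to(-.131,0,.2)
E
```

```text
t 0.1 station pos mm [-311.6 -559.5  252. ] tool shift cm [ 42.27 -40.86   5.26] twist -61.93 gap mm 88.1
 station axes of tool x,y,z: [[0.882, 0.471, -0.0], [0.471, -0.882, -0.002], [-0.001, 0.001, -1.0]] F station [ 0.3  0.1 -0.8]
```

Request:
servo_tool(commands=[{"x": 3.5,"y": -3.4},{"x": 3.5,"y": -3.4},{"x": 3.5,"y": -3.4},{"x": 3.5,"y": -3.4},{"x": 3.5,"y": -3.4},{"x": 3.5,"y": -3.4},{"x": 3.5,"y": -3.4},{"x": 3.5,"y": -3.4},{"x": 3.5,"y": -3.4},{"x": 3.5,"y": -3.4},{"x": 3.5,"y": -3.4},{"x": 3.5,"y": -3.4},{"twist": -10.3},{"twist": -10.3},{"twist": -10.3},{"twist": -10.3,"fingers": 0.7},{"twist": -10.3},{"twist": -10.3}], force=20)

```text
invalid input at $.commands[0]: expected keys x, y, z, twist, fingers
```

```bash
python3 - <<'E'
from h import *
to(-.131,0,.09)
E
```

```text
t 0.1 station pos mm [-311.6 -559.5  252. ] tool shift cm [ 42.27 -40.84  16.26] twist -61.93 gap mm 88.1
 station axes of tool x,y,z: [[0.882, 0.471, -0.0], [0.471, -0.882, -0.002], [-0.001, 0.001, -1.0]] F station [ 0.3  0.1 -0.8]
```

All five keys are required in each row.

Request:
servo_tool(commands=[{"x": 3.5,"y": -3.4,"z": 0,"twist": 0,"fingers": 1},{"x": 3.5,"y": -3.4,"z": 0,"twist": 0,"fingers": 1},{"x": 3.5,"y": -3.4,"z": 0,"twist": 0,"fingers": 1},{"x": 3.5,"y": -3.4,"z": 0,"twist": 0,"fingers": 1},{"x": 3.5,"y": -3.4,"z": 0,"twist": 0,"fingers": 1},{"x": 3.5,"y": -3.4,"z": 0,"twist": 0,"fingers": 1},{"x": 3.5,"y": -3.4,"z": 0,"twist": 0,"fingers": 1},{"x": 3.5,"y": -3.4,"z": 0,"twist": 0,"fingers": 1},{"x": 3.5,"y": -3.4,"z": 0,"twist": 0,"fingers": 1},{"x": 3.5,"y": -3.4,"z": 0,"twist": 0,"fingers": 1},{"x": 3.5,"y": -3.4,"z": 0,"twist": 0,"fingers": 1},{"x": 3.5,"y": -3.4,"z": 0,"twist": 0,"fingers": 1},{"x": 0,"y": 0,"z": 0,"twist": -10.3,"fingers": 0.7},{"x": 0,"y": 0,"z": 0,"twist": -10.3,"fingers": 0.7},{"x": 0,"y": 0,"z": 0,"twist": -10.3,"fingers": 0.7},{"x": 0,"y": 0,"z": 0,"twist": -10.3,"fingers": 0.7},{"x": 0,"y": 0,"z": 0,"twist": -10.3,"fingers": 0.7},{"x": 0,"y": 0,"z": 0,"twist": -10.3,"fingers": 0.7}], force=20)

```text
time_s: 2.35
tcp_pos: [0.469, -0.0576, 0.2525]
tcp_rot: [-2.362, -2.07, 0.001]
wrist_force: [0.5, 0.5, -0.7]
finger_gap: 0.701
```

```bash
python3 - <<'E'
from h import *
to(-.131,0,.09)
E
```

```text
t 2.35 station pos mm [-132.9   -2.5  252.5] tool shift cm [ 0.25  0.2  16.25] twist 0.2 gap mm 61.7
 station axes of tool x,y,z: [[-0.003, 1.0, -0.0], [1.0, 0.003, -0.001], [-0.001, -0.0, -1.0]] F station [ 0.5  0.5 -0.7]
```

Request:
servo_tool(commands=[{"x": 0.2,"y": 0.2,"z": 3,"twist": 0,"fingers": 0.8},{"x": 0,"y": 0,"z": 3,"twist": 0,"fingers": 0.8},{"x": 0,"y": 0,"z": 3,"twist": 0,"fingers": 0.8},{"x": 0,"y": 0,"z": 2,"twist": 0,"fingers": 0.8},{"x": 0,"y": 0,"z": 1.5,"twist": 0,"fingers": 0.8},{"x": 0,"y": 0,"z": 1.5,"twist": 0,"fingers": 0.8},{"x": 0,"y": 0,"z": 1.2,"twist": 0,"fingers": 0.8},{"x": 0,"y": 0,"z": 1.0,"twist": 0,"fingers": 0.8},{"x": 0,"y": 0,"z": 0,"twist": 0,"fingers": 0.8}])

```text
time_s: 3.48
tcp_pos: [0.4712, -0.0559, 0.0902]
tcp_rot: [-2.368, -2.064, 0.002]
wrist_force: [1.1, -1.0, -0.3]
finger_gap: 0.801
```

```bash
python3 - <<'E'
from h import *
to(-.131,0,.09)
p,d=read_camera("side");cv2.imwrite("pics/s1.png",cv2.resize(p[200:340,270:430,::-1],None,fx=4,fy=4,interpolation=2))
E
```

```text
t 3.48 station pos mm [-131.    -0.4   90.2] tool shift cm [ 0.04 -0.    0.02] twist -0.12 gap mm 70.5
 station axes of tool x,y,z: [[0.002, 1.0, -0.0], [1.0, -0.002, -0.001], [-0.001, -0.0, -1.0]] F station [ 1.2 -0.8 -0.3]
```

View pics/s1.png

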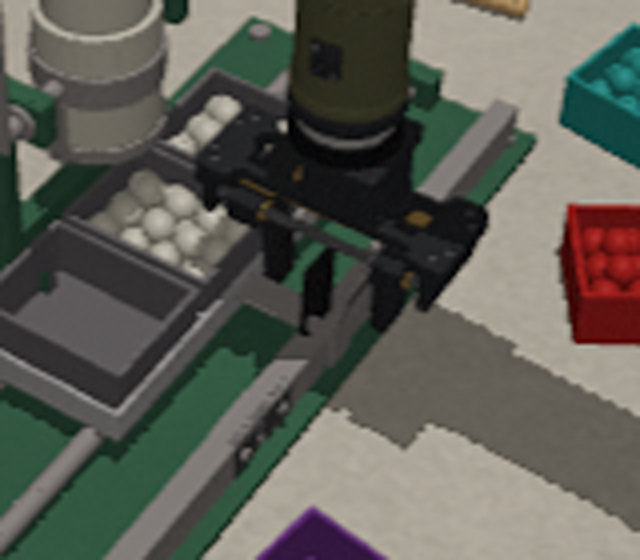

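The fingers straddle the black grip plate at (318,290), one in front and one behind. I'll close now.

Request:
servo_tool(commands=[{"x": 0,"y": 0,"z": 0,"twist": 0,"fingers": 0.4},{"x": 0,"y": 0,"z": 0,"twist": 0,"fingers": 0.3},{"x": 0,"y": 0,"z": 0,"twist": 0,"fingers": 0.2},{"x": 0,"y": 0,"z": 0,"twist": 0,"fingers": 0.1},{"x": 0,"y": 0,"z": 0,"twist": 0,"fingers": 0.1}], force=25)

```text
time_s: 4.15
tcp_pos: [0.4734, -0.0562, 0.0909]
tcp_rot: [2.367, 2.062, 0.004]
wrist_force: [0.7, -0.5, 1.3]
finger_gap: 0.28
```

```bash
python3 - <<'E'
from h import *
to(-.131,0,.09)
E
```

```text
t 4.15 station pos mm [-128.7   -0.5   90.9] tool shift cm [ 0.05 -0.23  0.09] twist -0.17 gap mm 24.6
 station axes of tool x,y,z: [[0.003, 1.0, 0.001], [1.0, -0.003, 0.004], [0.004, 0.0, -1.0]] F station [ 0.8 -0.4  1.3]
```

Request:
servo_tool(commands=[{"x": -0.2,"y": 0.1,"z": 0,"twist": 0,"fingers": 0.1},{"x": -0.5,"y": 0,"z": 0,"twist": 0,"fingers": 0.1},{"x": -0.7,"y": 0,"z": 0,"twist": 0,"fingers": 0.1},{"x": -0.8,"y": 0,"z": 0,"twist": 0,"fingers": 0.1},{"x": -0.8,"y": 0,"z": 0,"twist": 0,"fingers": 0.1}])

```text
time_s: 4.78
tcp_pos: [0.4692, -0.0865, 0.0909]
tcp_rot: [2.368, 2.062, 0.002]
wrist_force: [4.4, 1.0, 0.1]
finger_gap: 0.282
```

```bash
python3 - <<'E'
from h import *
to(-.131,-.075,.09)
E
```

```text
t 4.78 station pos mm [-128.8  -31.    90.9] tool shift cm [-4.4  -0.21  0.09] twist -0.16 gap mm 24.8
 station axes of tool x,y,z: [[0.003, 1.0, 0.0], [1.0, -0.003, 0.002], [0.002, 0.0, -1.0]] F station [4.2 1.6 0.1]
```

Request:
servo_tool(commands=[{"x": -0.8,"y": 0,"z": 0,"twist": 0,"fingers": 0.1},{"x": -0.8,"y": 0,"z": 0,"twist": 0,"fingers": 0.1},{"x": -0.8,"y": 0,"z": 0,"twist": 0,"fingers": 0.1},{"x": -0.8,"y": 0,"z": 0,"twist": 0,"fingers": 0.1},{"x": -0.8,"y": 0,"z": 0,"twist": 0,"fingers": 0.1},{"x": -0.3,"y": 0,"z": 0,"twist": 0,"fingers": 0.1},{"x": 0,"y": 0,"z": 0,"twist": 0,"fingers": 0.1}])

```text
time_s: 5.65
tcp_pos: [0.4633, -0.1298, 0.0909]
tcp_rot: [2.369, 2.061, 0.001]
wrist_force: [5.6, -1.0, 0.7]
finger_gap: 0.283
```

```bash
python3 - <<'E'
from h import *
to(-.131,-.075,.09)
p,d=read_camera("top");cv2.imwrite("pics/t2.png",cv2.resize(p[165:295,210:435,::-1],None,fx=3.5,fy=3.5,interpolation=2))
E
```

```text
t 5.65 station pos mm [-128.8  -74.8   90.9] tool shift cm [-0.02 -0.22  0.09] twist -0.22 gap mm 24.9
 station axes of tool x,y,z: [[0.004, 1.0, -0.001], [1.0, -0.004, 0.002], [0.002, -0.001, -1.0]] F station [ 5.7 -0.3  0.7]
```

View pics/t2.png

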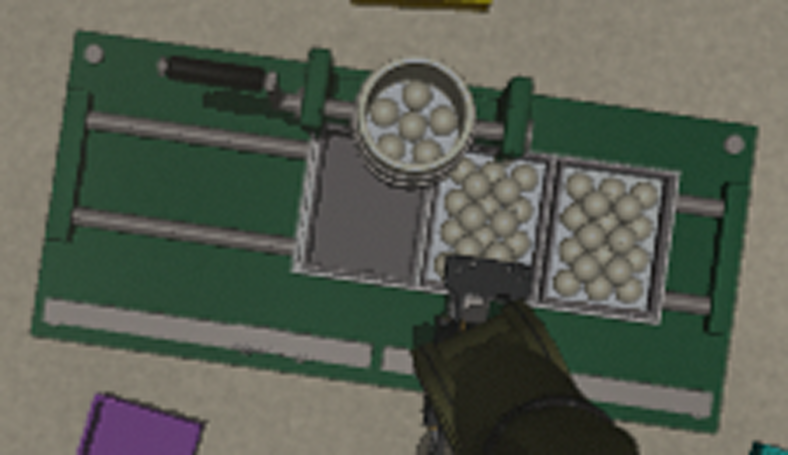

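Request:
servo_tool(commands=[{"x": 0,"y": 0,"z": 0,"twist": 0,"fingers": 0.1},{"x": 0,"y": 0,"z": 0,"twist": 0,"fingers": 0.1},{"x": -0.2,"y": 0,"z": 0,"twist": 0,"fingers": 0.1},{"x": -0.2,"y": 0,"z": 0,"twist": 0,"fingers": 0.1},{"x": -0.2,"y": 0,"z": 0,"twist": 0,"fingers": 0.1},{"x": -0.2,"y": 0,"z": 0,"twist": 0,"fingers": 0.1}], force=5)

```text
time_s: 6.45
tcp_pos: [0.4609, -0.1359, 0.0907]
tcp_rot: [-2.367, -2.064, 0.001]
wrist_force: [0.0, 3.0, 4.4]
finger_gap: 0.315
```

```bash
python3 - <<'E'
from h import *
to(-.131,-.075,.09)
E
```

```text
t 6.45 station pos mm [-130.4  -81.    90.7] tool shift cm [ 0.6  -0.07  0.07] twist -0.1 gap mm 27.7
 station axes of tool x,y,z: [[0.002, 1.0, 0.0], [1.0, -0.002, -0.001], [-0.001, 0.0, -1.0]] F station [-0.4  2.9  4.4]
```

Request:
servo_tool(commands=[{"x": -0.2,"y": 0,"z": 0,"twist": 0,"fingers": 0.1},{"x": -0.15,"y": 0,"z": 0,"twist": 0,"fingers": 0.1},{"x": -0.15,"y": 0,"z": 0,"twist": 0,"fingers": 0.1},{"x": -0.15,"y": 0,"z": 0,"twist": 0,"fingers": 0.1},{"x": -0.15,"y": 0,"z": 0,"twist": 0,"fingers": 0.1},{"x": -0.15,"y": 0,"z": 0,"twist": 0,"fingers": 0.1}])

```text
time_s: 7.2
tcp_pos: [0.4592, -0.1464, 0.0906]
tcp_rot: [-2.369, -2.063, 0.003]
wrist_force: [-2.4, 0.5, 4.1]
finger_gap: 0.322
```

Request:
servo_tool(commands=[{"x": -0.15,"y": 0,"z": 0,"twist": 0,"fingers": 0.1},{"x": -0.15,"y": 0,"z": 0,"twist": 0,"fingers": 0.1},{"x": -0.15,"y": 0,"z": 0,"twist": 0,"fingers": 0.1}])

```text
time_s: 7.58
tcp_pos: [0.459, -0.1498, 0.0906]
tcp_rot: [-2.368, -2.064, 0.001]
wrist_force: [-2.0, 3.0, 3.1]
finger_gap: 0.312
```

```bash
python3 - <<'E'
from h import *
to(-.131,-.075,.09)
p,d=read_camera("top");cv2.imwrite("pics/t3.png",cv2.resize(p[165:295,210:435,::-1],None,fx=3.5,fy=3.5,interpolation=2))
E
```

```text
t 7.58 station pos mm [-130.4  -95.2   90.6] tool shift cm [ 2.02 -0.06  0.06] twist -0.12 gap mm 27.5
 station axes of tool x,y,z: [[0.002, 1.0, 0.0], [1.0, -0.002, -0.001], [-0.001, 0.0, -1.0]] F station [-2.4  2.7  3.1]
```

View pics/t3.png

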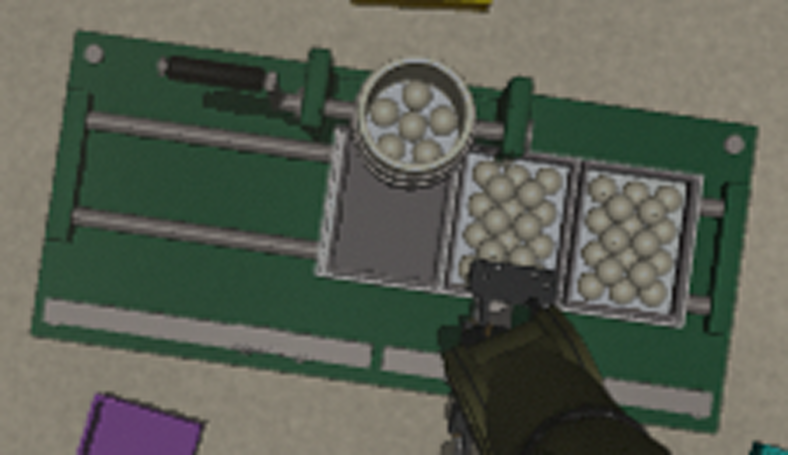

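The carriage follows the gripper: its left edge moved from 300 to 325 px. There's no click yet, so I'll keep going.

Request:
servo_tool(commands=[{"x": -0.12,"y": 0,"z": 0,"twist": 0,"fingers": 0.1},{"x": -0.12,"y": 0,"z": 0,"twist": 0,"fingers": 0.1},{"x": -0.12,"y": 0,"z": 0,"twist": 0,"fingers": 0.1}])

```text
time_s: 8.0
tcp_pos: [0.4586, -0.1537, 0.0906]
tcp_rot: [-2.368, -2.063, 0.001]
wrist_force: [-3.4, 2.9, 2.7]
finger_gap: 0.315
```

Request:
servo_tool(commands=[{"x": -0.12,"y": 0,"z": 0,"twist": 0,"fingers": 0.1},{"x": -0.12,"y": 0,"z": 0,"twist": 0,"fingers": 0.1},{"x": -0.12,"y": 0,"z": 0,"twist": 0,"fingers": 0.1}])

```text
time_s: 8.38
tcp_pos: [0.4581, -0.1574, 0.0906]
tcp_rot: [-2.369, -2.063, 0.001]
wrist_force: [-2.9, 3.3, 1.5]
finger_gap: 0.314
```

```bash
python3 - <<'E'
from h import *
to(-.131,-.075,.09)
E
```

```text
t 8.38 station pos mm [-130.3 -102.8   90.6] tool shift cm [ 2.78 -0.08  0.06] twist -0.15 gap mm 27.6
 station axes of tool x,y,z: [[0.003, 1.0, -0.0], [1.0, -0.003, -0.001], [-0.001, -0.0, -1.0]] F station [-3.3  2.9  1.5]
```

Request:
servo_tool(commands=[{"x": 0,"y": 0,"z": 0,"twist": 0,"fingers": 0.1},{"x": -0.12,"y": 0,"z": 0,"twist": 0,"fingers": 0.1},{"x": -0.12,"y": 0,"z": 0,"twist": 0,"fingers": 0.1}], force=4)

```text
time_s: 8.75
tcp_pos: [0.4578, -0.1595, 0.0906]
tcp_rot: [-2.368, -2.063, 0.001]
wrist_force: [-5.0, 2.5, 2.1]
finger_gap: 0.315
```

Request:
servo_tool(commands=[{"x": -0.12,"y": 0,"z": 0,"twist": 0,"fingers": 0.1},{"x": -0.12,"y": 0,"z": 0,"twist": 0,"fingers": 0.1}])

```text
time_s: 9.0
tcp_pos: [0.4575, -0.1618, 0.0906]
tcp_rot: [-2.368, -2.064, 0.001]
wrist_force: [-4.1, 2.8, 1.1]
finger_gap: 0.316
```

```bash
python3 - <<'E'
from h import *
to(-.131,-.075,.09)
p,d=read_camera("top");cv2.imwrite("pics/t4.png",cv2.resize(p[165:295,210:435,::-1],None,fx=3.5,fy=3.5,interpolation=2))
E
```

```text
t 9.0 station pos mm [-130.3 -107.2   90.6] tool shift cm [ 3.22 -0.08  0.06] twist -0.13 gap mm 27.8
 station axes of tool x,y,z: [[0.002, 1.0, 0.0], [1.0, -0.002, -0.001], [-0.001, 0.0, -1.0]] F station [-4.4  2.2  1.1]
```

View pics/t4.png

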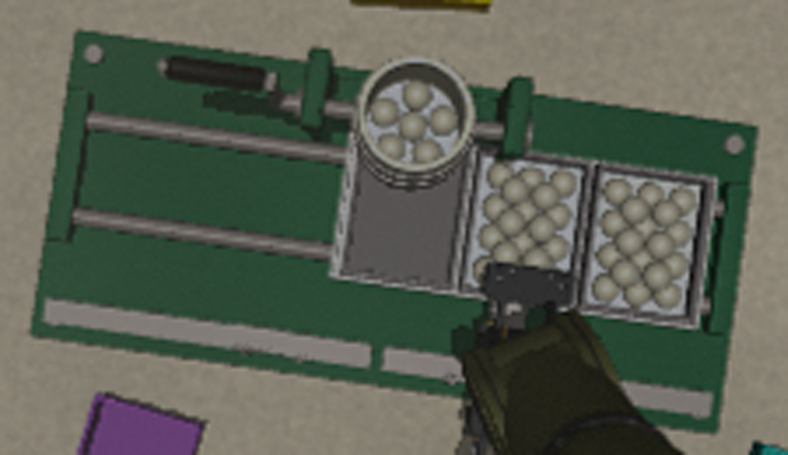

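Request:
servo_tool(commands=[{"x": -0.12,"y": 0,"z": 0,"twist": 0,"fingers": 0.1},{"x": -0.12,"y": 0,"z": 0,"twist": 0,"fingers": 0.1},{"x": -0.1,"y": 0,"z": 0,"twist": 0,"fingers": 0.1}])

```text
time_s: 9.43
tcp_pos: [0.457, -0.1652, 0.0906]
tcp_rot: [-2.368, -2.063, 0.001]
wrist_force: [-4.8, 4.3, 1.2]
finger_gap: 0.315
```

Request:
servo_tool(commands=[{"x": -0.1,"y": 0,"z": 0,"twist": 0,"fingers": 0.1},{"x": -0.1,"y": 0,"z": 0,"twist": 0,"fingers": 0.1},{"x": -0.1,"y": 0,"z": 0,"twist": 0,"fingers": 0.1}])

```text
time_s: 9.8
tcp_pos: [0.4566, -0.1682, 0.0906]
tcp_rot: [-2.368, -2.063, 0.001]
wrist_force: [-5.7, 4.1, 0.7]
finger_gap: 0.314
```

```bash
python3 - <<'E'
from h import *
to(-.131,-.075,.09)
E
```

```text
t 9.8 station pos mm [-130.3 -113.7   90.6] tool shift cm [ 3.87 -0.08  0.06] twist -0.13 gap mm 27.6
 station axes of tool x,y,z: [[0.002, 1.0, 0.0], [1.0, -0.002, -0.001], [-0.001, 0.0, -1.0]] F station [-6.2  3.3  0.7]
```

There's still no click. A sideways force of −6 N in x suggests the arm itself is pressing on the tab. I'll let go so the spring can act freely, then push the fixed plate back from its side.

Request:
servo_tool(commands=[{"x": 0,"y": 0,"z": 0,"twist": 0,"fingers": 0.8},{"x": 0,"y": 0,"z": 0,"twist": 0,"fingers": 0.8},{"x": 0,"y": 0,"z": 0,"twist": 0,"fingers": 0.8}])

```text
time_s: 10.18
tcp_pos: [0.4579, -0.1688, 0.0909]
tcp_rot: [2.368, 2.062, 0.001]
wrist_force: [0.6, 0.6, 0.5]
finger_gap: 0.631
```

```bash
python3 - <<'E'
from h import *
to(-.131,-.075,.09)
p,d=read_camera("side");cv2.imwrite("pics/s5.png",cv2.resize(p[180:310,290:450,::-1],None,fx=4.5,fy=4.5,interpolation=2))
p,d=read_camera("top");cv2.imwrite("pics/t5.png",cv2.resize(p[165:295,210:435,::-1],None,fx=3.5,fy=3.5,interpolation=2))
E
```

```text
t 10.18 station pos mm [-128.9 -114.1   90.9] tool shift cm [ 3.91 -0.22  0.08] twist -0.16 gap mm 55.5
 station axes of tool x,y,z: [[0.003, 1.0, -0.0], [1.0, -0.003, 0.002], [0.002, -0.0, -1.0]] F station [0.5 0.6 0.5]
```

View pics/s5.png

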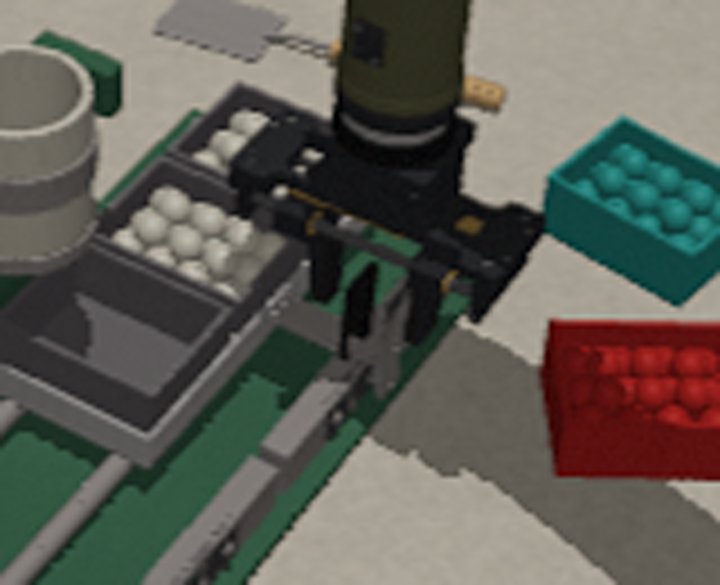

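View pics/t5.png

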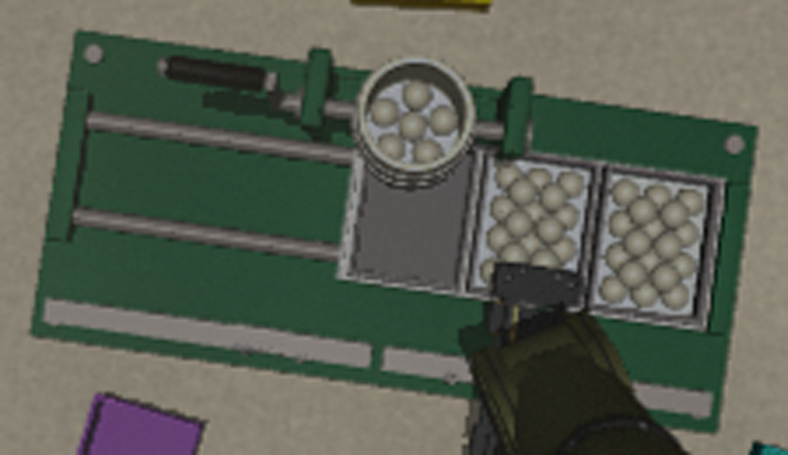

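Request:
servo_tool(commands=[{"x": 0,"y": 0,"z": -2,"twist": 0,"fingers": 0.8},{"x": 0,"y": 0,"z": -3,"twist": 0,"fingers": 0.8},{"x": -1.2,"y": 0.4,"z": 0,"twist": 0,"fingers": 0.3},{"x": -2,"y": 0.4,"z": 0,"twist": 0,"fingers": 0},{"x": 0,"y": 0,"z": 0,"twist": 0,"fingers": 0},{"x": 0,"y": 0,"z": 2,"twist": 0,"fingers": 0},{"x": 0,"y": 0,"z": 3,"twist": 0,"fingers": 0},{"x": 0,"y": 0,"z": 0,"twist": 0,"fingers": 0}], force=10)

```text
time_s: 11.28
tcp_pos: [0.4591, -0.2, 0.0889]
tcp_rot: [-2.364, -2.063, 0.004]
wrist_force: [-0.1, -0.1, 0.3]
finger_gap: 0.142
```

```bash
python3 - <<'E'
from h import *
to(-.121,-.145,.09)
p,d=read_camera("side");cv2.imwrite("pics/s6.png",cv2.resize(p[180:310,290:450,::-1],None,fx=4.5,fy=4.5,interpolation=2))
E
```

```text
t 11.28 station pos mm [-123.5 -144.8   88.9] tool shift cm [-0.02  0.25 -0.11] twist -0.06 gap mm 12.5
 station axes of tool x,y,z: [[0.001, 1.0, 0.001], [1.0, -0.001, -0.005], [-0.005, 0.001, -1.0]] F station [-0.1 -0.1  0.3]
```

View pics/s6.png

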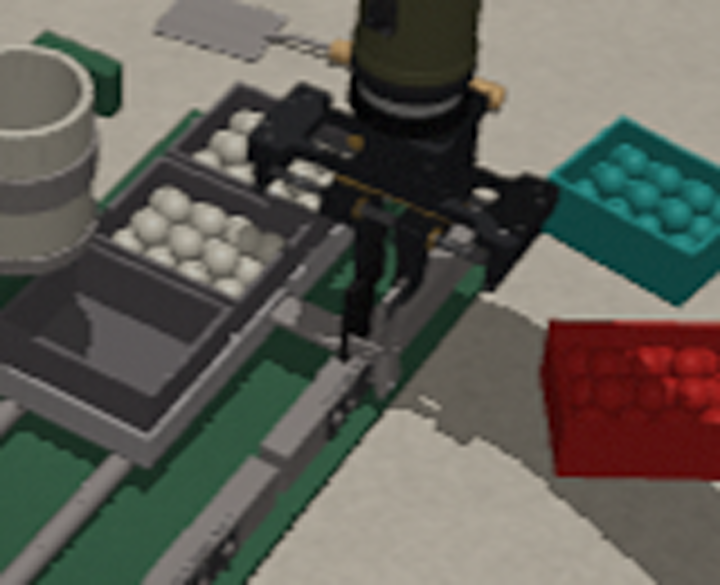

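Request:
servo_tool(commands=[{"x": 0,"y": 0.2,"z": 0,"twist": 0,"fingers": 0},{"x": 0,"y": 0,"z": 0,"twist": 0,"fingers": 0},{"x": 0.2,"y": 0,"z": 0,"twist": 0,"fingers": 0},{"x": 0.2,"y": 0,"z": 0,"twist": 0,"fingers": 0},{"x": 0.12,"y": 0,"z": 0,"twist": 0,"fingers": 0},{"x": 0.12,"y": 0,"z": 0,"twist": 0,"fingers": 0}])

```text
time_s: 12.08
tcp_pos: [0.4634, -0.195, 0.0907]
tcp_rot: [2.369, 2.064, -0.0]
wrist_force: [-0.2, 0.5, -0.1]
finger_gap: 0.009
```

```bash
python3 - <<'E'
from h import *
to(-.121,-.139,.09)
E
```

```text
t 12.07 station pos mm [-120.  -139.3   90.7] tool shift cm [ 0.03 -0.1   0.07] twist -0.13 gap mm 0.8
 station axes of tool x,y,z: [[0.002, 1.0, -0.0], [1.0, -0.002, -0.0], [-0.0, -0.0, -1.0]] F station [-0.2  0.5 -0.1]
```

Request:
servo_tool(commands=[{"x": 0.1,"y": 0,"z": 0,"twist": 0,"fingers": 0},{"x": 0.1,"y": 0,"z": 0,"twist": 0,"fingers": 0},{"x": 0.1,"y": 0,"z": 0,"twist": 0,"fingers": 0}])

```text
time_s: 12.45
tcp_pos: [0.4636, -0.1935, 0.0907]
tcp_rot: [2.369, 2.061, -0.002]
wrist_force: [-0.9, -5.0, 0.1]
finger_gap: 0.004
```

```bash
python3 - <<'E'
from h import *
to(-.121,-.139,.09)
E
```

```text
t 12.45 station pos mm [-120.  -137.8   90.7] tool shift cm [-0.13 -0.1   0.07] twist -0.21 gap mm 0.3
 station axes of tool x,y,z: [[0.004, 1.0, -0.002], [1.0, -0.004, -0.0], [-0.0, -0.002, -1.0]] F station [-0.3 -5.   0.1]
```

Request:
servo_tool(commands=[{"x": 0.1,"y": 0,"z": 0,"twist": 0,"fingers": 0},{"x": 0.1,"y": 0,"z": 0,"twist": 0,"fingers": 0},{"x": 0.1,"y": 0,"z": 0,"twist": 0,"fingers": 0}])

```text
time_s: 12.82
tcp_pos: [0.4638, -0.1915, 0.0907]
tcp_rot: [2.37, 2.06, -0.004]
wrist_force: [-0.5, -6.2, -1.0]
finger_gap: 0.003
```

```bash
python3 - <<'E'
from h import *
to(-.121,-.139,.09)
E
```

```text
t 12.82 station pos mm [-120.  -135.8   90.7] tool shift cm [-0.32 -0.1   0.07] twist -0.27 gap mm 0.3
 station axes of tool x,y,z: [[0.005, 1.0, -0.003], [1.0, -0.005, -0.0], [-0.0, -0.003, -1.0]] F station [ 0.4 -6.2 -1. ]
```

Request:
servo_tool(commands=[{"x": 0.12,"y": 0,"z": 0,"twist": 0,"fingers": 0},{"x": 0.12,"y": 0,"z": 0,"twist": 0,"fingers": 0},{"x": 0.12,"y": 0,"z": 0,"twist": 0,"fingers": 0}])

```text
time_s: 13.2
tcp_pos: [0.4643, -0.188, 0.0908]
tcp_rot: [2.37, 2.059, -0.004]
wrist_force: [-0.0, -7.1, -1.5]
finger_gap: 0.006
```

```bash
python3 - <<'E'
from h import *
to(-.121,-.139,.09)
p,d=read_camera("side");cv2.imwrite("pics/s7.png",cv2.resize(p[180:310,290:450,::-1],None,fx=4.5,fy=4.5,interpolation=2))
p,d=read_camera("top");cv2.imwrite("pics/t7.png",cv2.resize(p[165:295,210:435,::-1],None,fx=3.5,fy=3.5,interpolation=2))
E
```

```text
t 13.2 station pos mm [-120.  -132.3   90.8] tool shift cm [-0.67 -0.1   0.08] twist -0.28 gap mm 0.5
 station axes of tool x,y,z: [[0.005, 1.0, -0.003], [1.0, -0.005, -0.0], [-0.0, -0.003, -1.0]] F station [ 0.9 -7.1 -1.5]
```

View pics/s7.png

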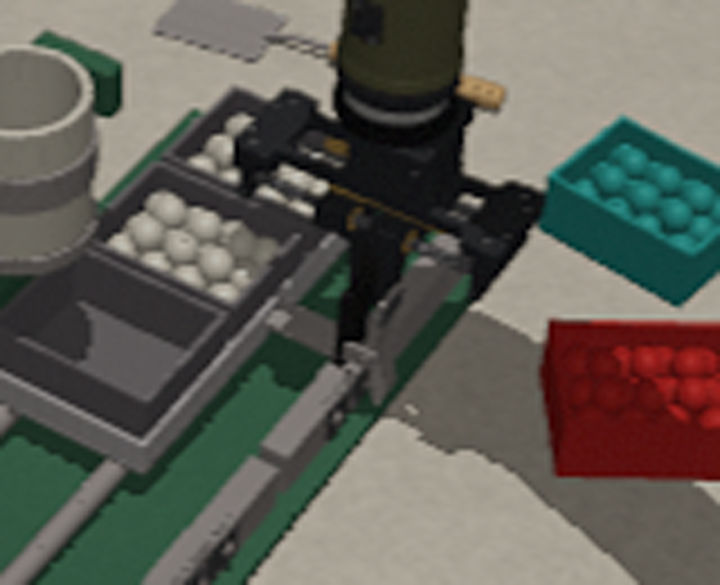

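View pics/t7.png

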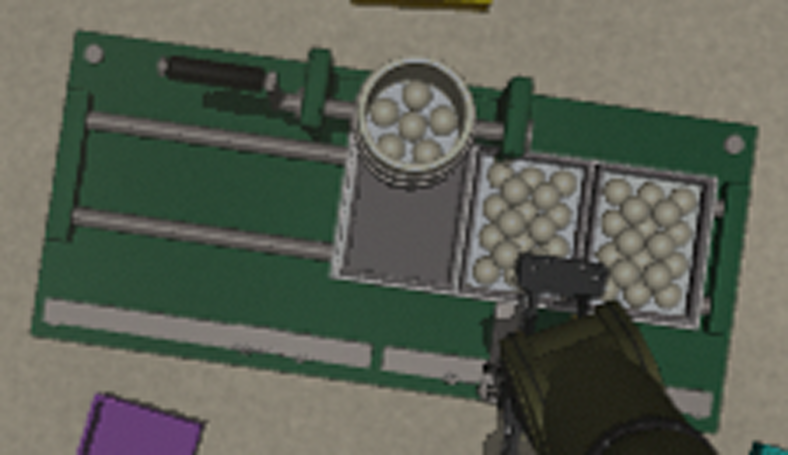

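Request:
servo_tool(commands=[{"x": 0.1,"y": 0,"z": 0,"twist": 0,"fingers": 0},{"x": 0.1,"y": 0,"z": 0,"twist": 0,"fingers": 0},{"x": 0.1,"y": 0,"z": 0,"twist": 0,"fingers": 0}])

```text
time_s: 13.68
tcp_pos: [0.4647, -0.185, 0.0907]
tcp_rot: [2.37, 2.059, -0.004]
wrist_force: [0.3, -6.9, 0.0]
finger_gap: 0.01
```

Request:
servo_tool(commands=[{"x": 0.1,"y": 0,"z": 0,"twist": 0,"fingers": 0},{"x": 0.1,"y": 0,"z": 0,"twist": 0,"fingers": 0},{"x": 0.1,"y": 0,"z": 0,"twist": 0,"fingers": 0}])

```text
time_s: 14.05
tcp_pos: [0.4651, -0.1821, 0.0907]
tcp_rot: [2.37, 2.059, -0.004]
wrist_force: [-0.2, -6.4, -0.7]
finger_gap: 0.002
```

```bash
python3 - <<'E'
from h import *
to(-.121,-.139,.09)
E
```

```text
t 14.05 station pos mm [-120.  -126.3   90.7] tool shift cm [-1.27 -0.09  0.08] twist -0.29 gap mm 0.1
 station axes of tool x,y,z: [[0.005, 1.0, -0.003], [1.0, -0.005, -0.0], [-0.0, -0.003, -1.0]] F station [ 0.6 -6.4 -0.7]
```

Request:
servo_tool(commands=[{"x": 0.1,"y": 0,"z": 0,"twist": 0,"fingers": 0},{"x": 0.1,"y": 0,"z": 0,"twist": 0,"fingers": 0},{"x": 0.1,"y": 0,"z": 0,"twist": 0,"fingers": 0}])

```text
time_s: 14.42
tcp_pos: [0.4655, -0.1791, 0.0908]
tcp_rot: [2.37, 2.059, -0.004]
wrist_force: [-0.4, -7.2, -1.5]
finger_gap: 0.007
```

Request:
servo_tool(commands=[{"x": 0.1,"y": 0,"z": 0,"twist": 0,"fingers": 0},{"x": 0.1,"y": 0,"z": 0,"twist": 0,"fingers": 0},{"x": 0.1,"y": 0,"z": 0,"twist": 0,"fingers": 0}])

```text
time_s: 14.8
tcp_pos: [0.466, -0.1759, 0.0907]
tcp_rot: [2.37, 2.06, -0.004]
wrist_force: [-0.3, -6.1, -0.6]
finger_gap: 0.006
```

Request:
servo_tool(commands=[{"x": 0.1,"y": 0,"z": 0,"twist": 0,"fingers": 0},{"x": 0.1,"y": 0,"z": 0,"twist": 0,"fingers": 0}])

```text
time_s: 15.05
tcp_pos: [0.4663, -0.1734, 0.0907]
tcp_rot: [2.37, 2.061, -0.003]
wrist_force: [0.2, -2.9, -0.6]
finger_gap: 0.006
```

```bash
python3 - <<'E'
from h import *
to(-.121,-.139,.09)
E
```

```text
t 15.05 station pos mm [-120.  -117.5   90.7] tool shift cm [-2.15 -0.09  0.08] twist -0.25 gap mm 0.5
 station axes of tool x,y,z: [[0.004, 1.0, -0.002], [1.0, -0.004, -0.0], [-0.0, -0.002, -1.0]] F station [ 0.5 -2.8 -0.6]
```

The force dropped from 6 N to 3 N at about −91 mm, the same place as an odd gap reading earlier, so the tooth has probably dropped in. I'll nudge it to check.

Request:
servo_tool(commands=[{"x": 0.1,"y": 0,"z": 0,"twist": 0,"fingers": 0},{"x": 0.1,"y": 0,"z": 0,"twist": 0,"fingers": 0}])

```text
time_s: 15.3
tcp_pos: [0.4668, -0.1702, 0.0907]
tcp_rot: [2.369, 2.063, -0.001]
wrist_force: [1.0, -4.2, 0.2]
finger_gap: 0.005
```

Request:
servo_tool(commands=[{"x": 0.1,"y": 0,"z": 0,"twist": 0,"fingers": 0},{"x": 0.1,"y": 0,"z": 0,"twist": 0,"fingers": 0}])

```text
time_s: 15.55
tcp_pos: [0.4668, -0.17, 0.0907]
tcp_rot: [2.369, 2.06, -0.004]
wrist_force: [-0.7, -8.8, 0.3]
finger_gap: 0.007
```

```bash
python3 - <<'E'
from h import *
to(-.121,-.139,.09)
p,d=read_camera("side");cv2.imwrite("pics/s8.png",cv2.resize(p[180:310,290:450,::-1],None,fx=4.5,fy=4.5,interpolation=2))
E
```

```text
t 15.55 station pos mm [-120.  -114.    90.7] tool shift cm [-2.5  -0.09  0.08] twist -0.26 gap mm 0.6
 station axes of tool x,y,z: [[0.004, 1.0, -0.003], [1.0, -0.004, -0.0], [-0.0, -0.003, -1.0]] F station [ 0.5 -8.8  0.3]
```

View pics/s8.png

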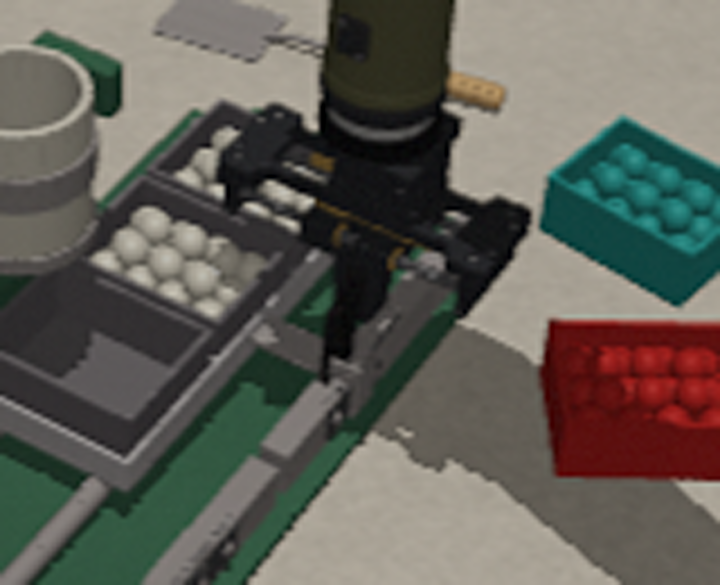

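Request:
servo_tool(commands=[{"x": 0.1,"y": 0,"z": 0,"twist": 0,"fingers": 0},{"x": 0.1,"y": 0,"z": 0,"twist": 0,"fingers": 0}])

```text
time_s: 15.85
tcp_pos: [0.4668, -0.1698, 0.0908]
tcp_rot: [2.37, 2.057, -0.007]
wrist_force: [0.5, -12.4, -0.3]
finger_gap: 0.005
```

```bash
python3 - <<'E'
from h import *
to(-.121,-.139,.09)
E
```

```text
t 15.85 station pos mm [-120.  -113.9   90.8] tool shift cm [-2.51 -0.08  0.09] twist -0.36 gap mm 0.4
 station axes of tool x,y,z: [[0.006, 1.0, -0.006], [1.0, -0.006, -0.001], [-0.001, -0.006, -1.0]] F station [  2.2 -12.2  -0.3]
```

It's locked: 12 N moves it no further. I'll back off, lift and check.

Request:
servo_tool(commands=[{"x": -0.8,"y": 0,"z": 0,"twist": 0,"fingers": 0},{"x": -0.8,"y": 0,"z": 0,"twist": 0,"fingers": 0},{"x": 0,"y": 0,"z": -4,"twist": 0,"fingers": 0},{"x": -2,"y": -2,"z": -5,"twist": 0,"fingers": 0},{"x": -2,"y": -4,"z": -5,"twist": 0,"fingers": 0.3},{"x": 0,"y": -4,"z": -5,"twist": 0,"fingers": 0.6},{"x": 2,"y": -3,"z": -5,"twist": 0,"fingers": 0.6}])

```text
time_s: 16.73
tcp_pos: [0.3354, -0.1829, 0.3271]
tcp_rot: [-2.37, -2.06, 0.001]
wrist_force: [0.2, -0.1, 0.8]
finger_gap: 0.324
```

```bash
python3 - <<'E'
from h import *
to(.06,.163,.36)
p,d=read_camera("side");cv2.imwrite("pics/s9.png",cv2.resize(p[170:330,250:450,::-1],None,fx=3.8,fy=3.8,interpolation=2))
p,d=read_camera("top");cv2.imwrite("pics/t9.png",cv2.resize(p[165:295,210:435,::-1],None,fx=3.5,fy=3.5,interpolation=2))
E
```

```text
t 16.73 station pos mm [-248.4 -144.5  327.1] tool shift cm [30.89 30.69 -3.33] twist -0.27 gap mm 28.5
 station axes of tool x,y,z: [[0.005, 1.0, 0.0], [1.0, -0.005, -0.002], [-0.002, 0.0, -1.0]] F station [ 0.2 -0.1  0.8]
```

View pics/s9.png

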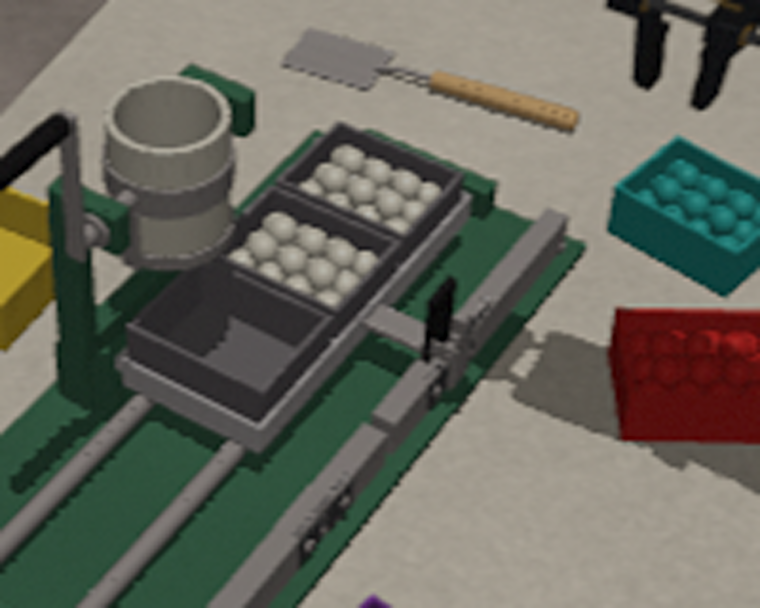

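View pics/t9.png

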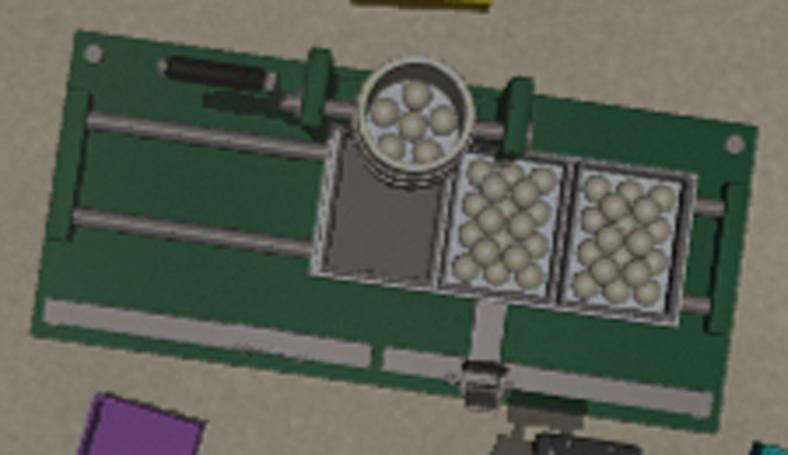

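The empty bin is under the jar, about 10 mm off centre, and the tab leans as it did at the start. Next is the lever.

Request:
servo_tool(commands=[{"x": 3,"y": 0,"z": -4,"twist": 0,"fingers": 0.6},{"x": 4,"y": 3,"z": -3,"twist": 0,"fingers": 0.6},{"x": 4,"y": 3.5,"z": 0,"twist": 0,"fingers": 0.6},{"x": 4,"y": 4,"z": 0,"twist": 0,"fingers": 0.6},{"x": 4,"y": 4,"z": 0,"twist": 0,"fingers": 0.6},{"x": 4,"y": 4,"z": 0,"twist": 0,"fingers": 0.6},{"x": 4,"y": 4,"z": 0,"twist": 0,"fingers": 0.6},{"x": 3.7,"y": 4,"z": 0,"twist": 0,"fingers": 0.6},{"x": 0,"y": 3,"z": 0,"twist": 0,"fingers": 0.6},{"x": 0,"y": 1.1,"z": 0,"twist": 0,"fingers": 0.6},{"x": 0,"y": 0,"z": 0,"twist": 0,"fingers": 0.6}])

```text
time_s: 18.2
tcp_pos: [0.6831, 0.0798, 0.394]
tcp_rot: [-2.367, -2.063, 0.002]
wrist_force: [-0.4, -0.4, -0.5]
finger_gap: 0.601
```

```bash
python3 - <<'E'
from h import *
to(.06,.163,.31)
E
```

```text
t 18.2 station pos mm [ 60.8 162.5 394. ] tool shift cm [ 0.05 -0.06  8.4 ] twist -0.12 gap mm 52.9
 station axes of tool x,y,z: [[0.002, 1.0, -0.0], [1.0, -0.002, -0.002], [-0.002, -0.0, -1.0]] F station [-0.3 -0.5 -0.5]
```

Request:
servo_tool(commands=[{"x": 0,"y": 0,"z": 3,"twist": 0,"fingers": 0.6},{"x": 0,"y": 0,"z": 3,"twist": 0,"fingers": 0.6},{"x": 0,"y": 0,"z": 1.5,"twist": 0,"fingers": 0.6},{"x": 0,"y": 0,"z": 0.9,"twist": 0,"fingers": 0.6},{"x": 0,"y": 0,"z": 0,"twist": 0,"fingers": 0.4}], force=8)

```text
time_s: 18.82
tcp_pos: [0.6827, 0.0795, 0.3122]
tcp_rot: [-2.368, -2.064, -0.0]
wrist_force: [0.6, -1.4, -0.3]
finger_gap: 0.509
```

```bash
python3 - <<'E'
from h import *
to(.06,.163,.31)
p,d=read_camera("side");cv2.imwrite("pics/s10.png",cv2.resize(p[130:290,190:370,::-1],None,fx=3.7,fy=3.7,interpolation=2))
E
```

```text
t 18.82 station pos mm [ 60.4 162.2 312.2] tool shift cm [ 0.08 -0.04  0.22] twist -0.13 gap mm 44.8
 station axes of tool x,y,z: [[0.002, 1.0, 0.0], [1.0, -0.002, -0.0], [-0.0, 0.0, -1.0]] F station [ 0.8 -1.3 -0.3]
```

View pics/s10.png

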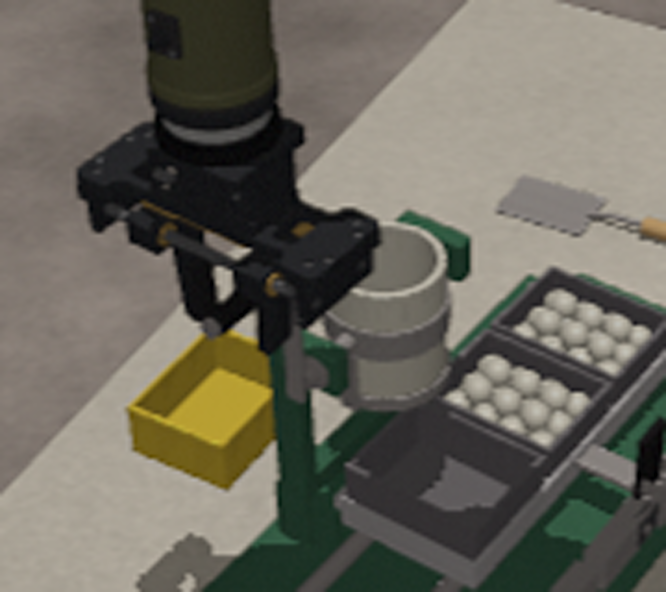

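Request:
servo_tool(commands=[{"x": 0,"y": 0,"z": 0,"twist": 0,"fingers": 0.1},{"x": 0,"y": 0,"z": 0,"twist": 0,"fingers": 0.1},{"x": 0,"y": 0,"z": 0,"twist": 0,"fingers": 0.1},{"x": 0,"y": 0,"z": 0,"twist": 0,"fingers": 0.1}], force=10)

```text
time_s: 19.38
tcp_pos: [0.6831, 0.0796, 0.3127]
tcp_rot: [2.368, 2.063, 0.002]
wrist_force: [0.3, -0.3, 1.2]
finger_gap: 0.196
```

```bash
python3 - <<'E'
from h import *
to(.06,.163,.31)
import numpy as np
p=np.array([0,.15,.35,.55,.75,.95,1.15,1.35,1.55,1.65,1.75,1.85,1.95,2.05,2.12])
x=-.11*np.sin(p);z=.11*np.cos(p)
for a,dx,dz in zip(p[1:],np.diff(x)*100,-np.diff(z)*100):print(a,round(dx,2),round(dz,2))
E
```

```text
t 19.38 station pos mm [ 60.9 162.4 312.7] tool shift cm [ 0.06 -0.09  0.27] twist -0.15 gap mm 17.2
 station axes of tool x,y,z: [[0.003, 1.0, 0.001], [1.0, -0.003, 0.001], [0.001, 0.001, -1.0]] F station [ 0.4 -0.3  1.2]
0.15 -1.64 0.12
0.35 -2.13 0.54
0.55 -1.98 0.96
0.75 -1.75 1.33
0.95 -1.45 1.65
1.15 -1.09 1.91
1.35 -0.69 2.08
1.55 -0.26 2.18
1.65 0.03 1.1
1.75 0.14 1.09
1.85 0.25 1.07
1.95 0.36 1.04
2.05 0.46 1.0
2.12 0.38 0.67
```

Request:
servo_tool(commands=[{"x": 0,"y": -0.8,"z": 0.03,"twist": 0,"fingers": 0.1},{"x": 0,"y": -0.84,"z": 0.09,"twist": 0,"fingers": 0.1},{"x": 0,"y": -1.07,"z": 0.22,"twist": 0,"fingers": 0.1},{"x": 0,"y": -1.06,"z": 0.32,"twist": 0,"fingers": 0.1},{"x": 0,"y": -1.02,"z": 0.43,"twist": 0,"fingers": 0.1},{"x": 0,"y": -0.96,"z": 0.53,"twist": 0,"fingers": 0.1},{"x": 0,"y": -0.9,"z": 0.62,"twist": 0,"fingers": 0.1},{"x": 0,"y": -0.85,"z": 0.71,"twist": 0,"fingers": 0.1}])

```text
time_s: 20.38
tcp_pos: [0.6085, 0.0898, 0.2821]
tcp_rot: [2.368, 2.063, 0.002]
wrist_force: [6.9, 0.9, -3.3]
finger_gap: 0.202
```

```bash
python3 - <<'E'
from h import *
import numpy as np
a=.75
to(.06-.11*np.sin(a),.163,.2+.11*np.cos(a))
E
```

```text
t 20.38 station pos mm [-14.5 162.4 282.1] tool shift cm [ 0.06 -0.05  0.17] twist -0.13 gap mm 17.7
 station axes of tool x,y,z: [[0.002, 1.0, 0.001], [1.0, -0.002, 0.002], [0.002, 0.001, -1.0]] F station [ 6.7  1.8 -3.3]
```

Tracking well at 0.75 rad, so I'll continue to 1.55 rad, then slowly to the stop.

Request:
servo_tool(commands=[{"x": 0,"y": -0.75,"z": 0.8,"twist": 0,"fingers": 0.1},{"x": 0,"y": -0.7,"z": 0.85,"twist": 0,"fingers": 0.1},{"x": 0,"y": -0.58,"z": 0.93,"twist": 0,"fingers": 0.1},{"x": 0,"y": -0.5,"z": 0.98,"twist": 0,"fingers": 0.1},{"x": 0,"y": -0.4,"z": 1.02,"twist": 0,"fingers": 0.1},{"x": 0,"y": -0.3,"z": 1.06,"twist": 0,"fingers": 0.1},{"x": 0,"y": -0.13,"z": 1.09,"twist": 0,"fingers": 0.1},{"x": 0,"y": -0.1,"z": 1.09,"twist": 0,"fingers": 0.1}])

```text
time_s: 21.38
tcp_pos: [0.5751, 0.0944, 0.2044]
tcp_rot: [2.368, 2.062, 0.003]
wrist_force: [6.9, -0.2, 2.8]
finger_gap: 0.199
```

```bash
python3 - <<'E'
from h import *
import numpy as np
a=1.55
to(.06-.11*np.sin(a),.163,.2+.11*np.cos(a))
E
```

```text
t 21.38 station pos mm [-48.2 162.5 204.4] tool shift cm [ 0.05 -0.18  0.21] twist -0.16 gap mm 17.5
 station axes of tool x,y,z: [[0.003, 1.0, 0.001], [1.0, -0.003, 0.003], [0.003, 0.001, -1.0]] F station [6.9 0.7 2.8]
```

Request:
servo_tool(commands=[{"x": 0,"y": 0,"z": 0.5,"twist": 0,"fingers": 0.1},{"x": 0,"y": 0,"z": 0.5,"twist": 0,"fingers": 0.1},{"x": 0,"y": 0.07,"z": 0.55,"twist": 0,"fingers": 0.1},{"x": 0,"y": 0.07,"z": 0.55,"twist": 0,"fingers": 0.1},{"x": 0,"y": 0.12,"z": 0.54,"twist": 0,"fingers": 0.1},{"x": 0,"y": 0.13,"z": 0.54,"twist": 0,"fingers": 0.1},{"x": 0,"y": 0.18,"z": 0.52,"twist": 0,"fingers": 0.1},{"x": 0,"y": 0.18,"z": 0.52,"twist": 0,"fingers": 0.1}])

```text
time_s: 22.38
tcp_pos: [0.5827, 0.0934, 0.1625]
tcp_rot: [2.368, 2.062, 0.003]
wrist_force: [5.2, -0.5, 3.8]
finger_gap: 0.197
```

```bash
python3 - <<'E'
from h import *
import numpy as np
a=2.1
to(.06-.11*np.sin(a),.163,.2+.11*np.cos(a))
p,d=read_camera("side");cv2.imwrite("pics/s11.png",cv2.resize(p[170:330,220:400,::-1],None,fx=3.7,fy=3.7,interpolation=2))
E
```

```text
t 22.38 station pos mm [-40.6 162.5 162.5] tool shift cm [0.05 0.56 1.8 ] twist -0.16 gap mm 17.3
 station axes of tool x,y,z: [[0.003, 1.0, 0.001], [1.0, -0.003, 0.002], [0.002, 0.001, -1.0]] F station [5.3 0.2 3.8]
```

View pics/s11.png

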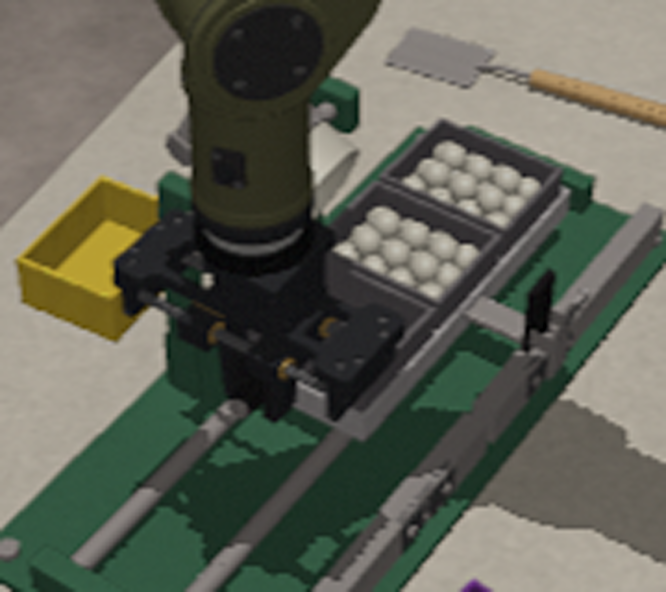

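Request:
servo_tool(commands=[{"x": 0,"y": 0.18,"z": 0.5,"twist": 0,"fingers": 0.1},{"x": 0,"y": 0.2,"z": 0.5,"twist": 0,"fingers": 0.1},{"x": 0,"y": 0.22,"z": 0.45,"twist": 0,"fingers": 0.1},{"x": 0,"y": 0.2,"z": 0.4,"twist": 0,"fingers": 0.1},{"x": 0,"y": 0.1,"z": 0.2,"twist": 0,"fingers": 0.1},{"x": 0,"y": 0,"z": 0,"twist": 0,"fingers": 0.1},{"x": 0,"y": 0,"z": 0,"twist": 0,"fingers": 0.1},{"x": 0,"y": 0,"z": 0,"twist": 0,"fingers": 0.1}])

```text
time_s: 23.42
tcp_pos: [0.5902, 0.0925, 0.1425]
tcp_rot: [2.368, 2.064, -0.0]
wrist_force: [1.5, -0.3, 8.1]
finger_gap: 0.191
```

```bash
python3 - <<'E'
from h import *
import numpy as np
a=2.1
to(.06-.11*np.sin(a),.163,.2+.11*np.cos(a))
p,d=read_camera("side");cv2.imwrite("pics/s12.png",cv2.resize(p[170:330,220:400,::-1],None,fx=3.7,fy=3.7,interpolation=2))
p,d=read_camera("top");cv2.imwrite("pics/t12.png",cv2.resize(p[165:295,210:435,::-1],None,fx=3.5,fy=3.5,interpolation=2))
E
```

```text
t 23.43 station pos mm [-33.  162.7 142.5] tool shift cm [ 0.03 -0.19 -0.2 ] twist -0.13 gap mm 16.8
 station axes of tool x,y,z: [[0.002, 1.0, -0.0], [1.0, -0.002, 0.0], [0.0, -0.0, -1.0]] F station [ 1.5 -0.1  8.1]
```

View pics/s12.png

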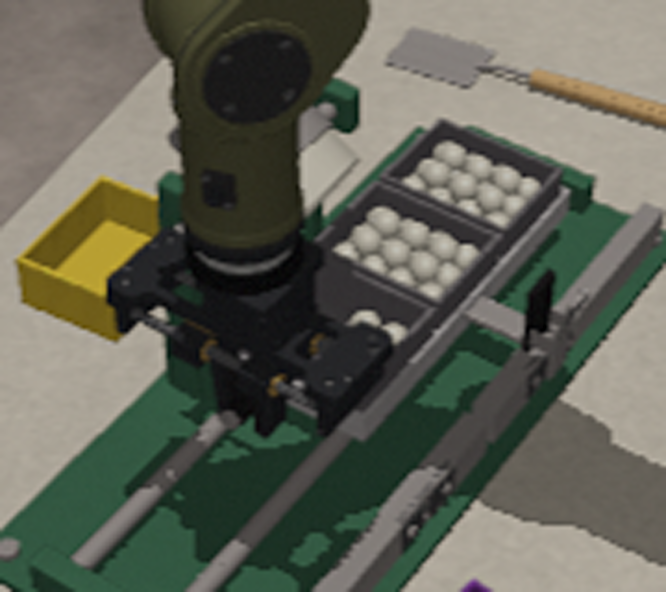

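View pics/t12.png

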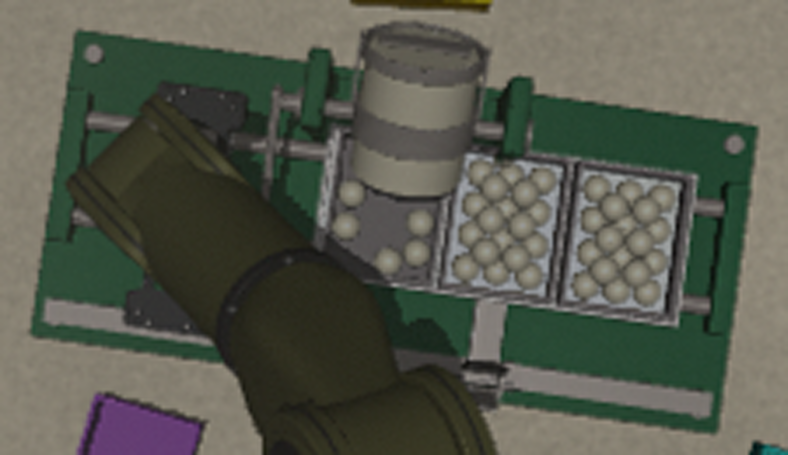

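Five balls are visible in the bin and the sixth is probably hidden under the jar. I'll swing it back.

Request:
servo_tool(commands=[{"x": 0,"y": -0.3,"z": -0.7,"twist": 0,"fingers": 0.1},{"x": 0,"y": -0.46,"z": -1.0,"twist": 0,"fingers": 0.1},{"x": 0,"y": -0.36,"z": -1.04,"twist": 0,"fingers": 0.1},{"x": 0,"y": -0.25,"z": -1.07,"twist": 0,"fingers": 0.1},{"x": 0,"y": -0.14,"z": -1.09,"twist": 0,"fingers": 0.1},{"x": 0,"y": -0.03,"z": -1.1,"twist": 0,"fingers": 0.1},{"x": 0,"y": 0.1,"z": -1.09,"twist": 0,"fingers": 0.1},{"x": 0,"y": 0.16,"z": -1.09,"twist": 0,"fingers": 0.1},{"x": 0,"y": 0.3,"z": -1.06,"twist": 0,"fingers": 0.1},{"x": 0,"y": 0.39,"z": -1.02,"twist": 0,"fingers": 0.1}])

```text
time_s: 24.78
tcp_pos: [0.5853, 0.0931, 0.2448]
tcp_rot: [2.368, 2.064, 0.002]
wrist_force: [7.8, 3.0, -4.7]
finger_gap: 0.189
```

```bash
python3 - <<'E'
from h import *
import numpy as np
a=1.15
to(.06-.11*np.sin(a),.163,.202+.11*np.cos(a))
E
```

```text
t 24.77 station pos mm [-38.  162.6 244.8] tool shift cm [ 0.04 -0.24 -0.22] twist -0.13 gap mm 16.6
 station axes of tool x,y,z: [[0.002, 1.0, 0.001], [1.0, -0.002, 0.001], [0.001, 0.001, -1.0]] F station [ 7.3  4.  -4.7]
```

Request:
servo_tool(commands=[{"x": 0,"y": 0.55,"z": -1.0,"twist": 0,"fingers": 0.1},{"x": 0,"y": 0.58,"z": -0.93,"twist": 0,"fingers": 0.1},{"x": 0,"y": 0.7,"z": -0.85,"twist": 0,"fingers": 0.1},{"x": 0,"y": 0.75,"z": -0.8,"twist": 0,"fingers": 0.1},{"x": 0,"y": 0.85,"z": -0.71,"twist": 0,"fingers": 0.1},{"x": 0,"y": 0.9,"z": -0.62,"twist": 0,"fingers": 0.1},{"x": 0,"y": 0.96,"z": -0.53,"twist": 0,"fingers": 0.1},{"x": 0,"y": 1.02,"z": -0.43,"twist": 0,"fingers": 0.1},{"x": 0,"y": 1.06,"z": -0.32,"twist": 0,"fingers": 0.1}])

```text
time_s: 25.9
tcp_pos: [0.6551, 0.0835, 0.3045]
tcp_rot: [-2.363, -2.063, 0.009]
wrist_force: [0.8, 3.7, -8.5]
finger_gap: 0.192
```

```bash
python3 - <<'E'
from h import *
to(.061,.163,.3125)
E
```

```text
t 25.9 station pos mm [ 32.5 162.5 304.5] tool shift cm [ 0.05  2.85 -0.83] twist -0.03 gap mm 16.9
 station axes of tool x,y,z: [[0.001, 1.0, -0.001], [1.0, -0.001, -0.008], [-0.008, -0.001, -1.0]] F station [ 0.3  3.7 -8.5]
```

Request:
servo_tool(commands=[{"x": 0,"y": 1.0,"z": -0.1,"twist": 0,"fingers": 0.1},{"x": 0,"y": 0.9,"z": 0,"twist": 0,"fingers": 0.1},{"x": 0,"y": 0.8,"z": 0,"twist": 0,"fingers": 0.1},{"x": 0,"y": 0.3,"z": 0,"twist": 0,"fingers": 0.1},{"x": 0,"y": 0,"z": 0,"twist": 0,"fingers": 0.1}])

```text
time_s: 26.52
tcp_pos: [0.6844, 0.0795, 0.3066]
tcp_rot: [-2.363, -2.063, 0.01]
wrist_force: [-9.1, 2.9, 3.0]
finger_gap: 0.183
```

```bash
python3 - <<'E'
from h import *
to(.061,.163,.3125)
E
```

```text
t 26.52 station pos mm [ 62.1 162.5 306.6] tool shift cm [ 0.05 -0.11 -0.59] twist -0.04 gap mm 16.1
 station axes of tool x,y,z: [[0.001, 1.0, -0.001], [1.0, -0.001, -0.008], [-0.008, -0.001, -1.0]] F station [-9.5  1.6  3. ]
```

The lever is against its stop, at the same x as at the start with 9.5 N of reaction. I'll release and lift.

Request:
servo_tool(commands=[{"x": 0,"y": 0,"z": 0,"twist": 0,"fingers": 0.3},{"x": 0,"y": 0,"z": 0,"twist": 0,"fingers": 0.6},{"x": 0,"y": 0,"z": 0,"twist": 0,"fingers": 0.6},{"x": 0,"y": 0,"z": 0,"twist": 0,"fingers": 0.6},{"x": 0,"y": 0,"z": -2,"twist": 0,"fingers": 0.6},{"x": 0,"y": 0,"z": -3,"twist": 0,"fingers": 0.6},{"x": 0,"y": 0,"z": -4,"twist": 0,"fingers": 0.6},{"x": 0,"y": -4,"z": 0,"twist": 0,"fingers": 0.6},{"x": 0,"y": -5,"z": 0,"twist": 0,"fingers": 0.6},{"x": 2,"y": -5,"z": 0,"twist": 0,"fingers": 0.6},{"x": 3,"y": -5,"z": 0,"twist": 0,"fingers": 0.6},{"x": 3,"y": -5,"z": 0,"twist": 0,"fingers": 0.6},{"x": 3,"y": -3,"z": 0,"twist": 0,"fingers": 0.6},{"x": 0,"y": 0,"z": 0,"twist": 0,"fingers": 0.6}])

```text
time_s: 28.28
tcp_pos: [0.4326, 0.2278, 0.3982]
tcp_rot: [-2.361, -2.072, -0.003]
wrist_force: [0.8, -0.1, -0.9]
finger_gap: 0.598
```

```bash
python3 - <<'E'
from h import *
to(.061,.163,.3125)
p,d=read_camera("side");cv2.imwrite("pics/s13.png",cv2.resize(p[170:340,215:415,::-1],None,fx=3.5,fy=3.5,interpolation=2))
p,d=read_camera("top");cv2.imwrite("pics/t13.png",cv2.resize(p[165:295,210:435,::-1],None,fx=3.5,fy=3.5,interpolation=2));cv2.imwrite("pics/t13f.png",p[:,:,::-1])
E
```

```text
t 28.27 station pos mm [-207.3  275.5  398.2] tool shift cm [-11.4   26.77   8.57] twist 0.28 gap mm 52.7
 station axes of tool x,y,z: [[-0.005, 1.0, 0.002], [1.0, 0.005, 0.001], [0.001, 0.002, -1.0]] F station [ 0.8  0.  -0.9]
```

View pics/s13.png

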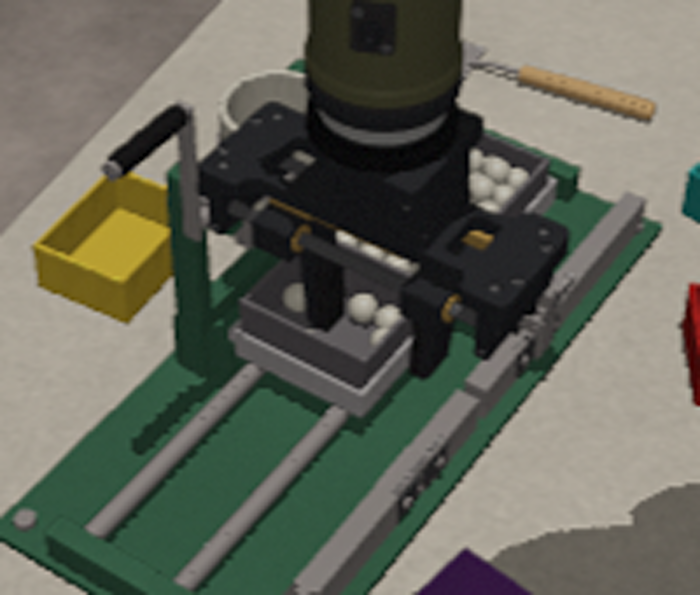

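View pics/t13.png

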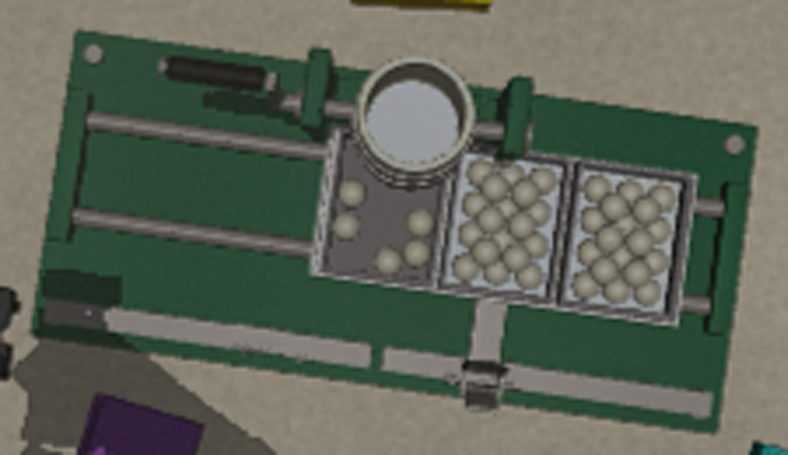

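View pics/t13f.png

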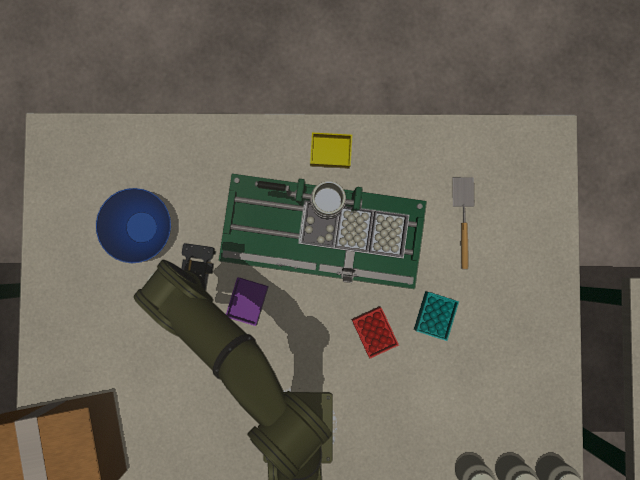

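The jar is upright and empty, with five balls visible in the bin. I'll move the arm out of the side view to find the sixth.

Request:
servo_tool(commands=[{"x": 3,"y": 0,"z": -4,"twist": 0,"fingers": 0.6},{"x": 4,"y": 0,"z": -4,"twist": 0,"fingers": 0.6},{"x": 4,"y": 0,"z": -4,"twist": 0,"fingers": 0.6},{"x": 4,"y": 0,"z": 0,"twist": 0,"fingers": 0.6},{"x": 4,"y": 0,"z": 0,"twist": 0,"fingers": 0.6},{"x": 0,"y": 0,"z": 0,"twist": 0,"fingers": 0.6}])

```text
time_s: 29.12
tcp_pos: [0.4616, 0.4144, 0.5153]
tcp_rot: [-2.367, -2.064, 0.003]
wrist_force: [0.2, -0.7, 0.2]
finger_gap: 0.602
```

```bash
python3 - <<'E'
from h import *
p,d=read_camera("side");cv2.imwrite("pics/s14.png",cv2.resize(p[170:340,215:415,::-1],None,fx=3.5,fy=3.5,interpolation=2));cv2.imwrite("pics/s14f.png",p[:,:,::-1])
E
```

```text
(no output)
```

View pics/s14.png

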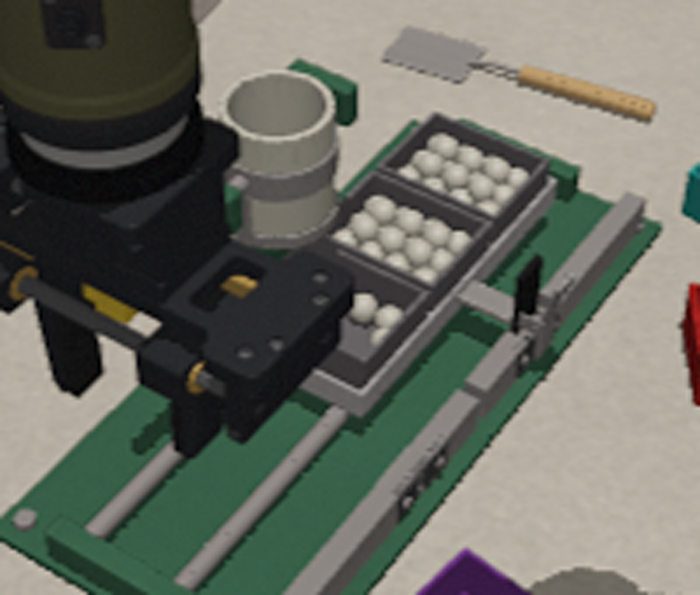

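Request:
servo_tool(commands=[{"x": -2,"y": -4,"z": 0,"twist": 0,"fingers": 0.6},{"x": -4,"y": -3,"z": 0,"twist": 0,"fingers": 0.6},{"x": -5,"y": -2,"z": 0,"twist": 0,"fingers": 0.6},{"x": -5,"y": 0,"z": 0,"twist": 0,"fingers": 0.6},{"x": -5,"y": 0,"z": 0,"twist": 0,"fingers": 0.6},{"x": -5,"y": 0,"z": 0,"twist": 0,"fingers": 0.6},{"x": -5,"y": 0,"z": 0,"twist": 0,"fingers": 0.6},{"x": -5,"y": 0,"z": 0,"twist": 0,"fingers": 0.6},{"x": -5,"y": 0,"z": 0,"twist": 0,"fingers": 0.6},{"x": -5,"y": 0,"z": 0,"twist": 0,"fingers": 0.6},{"x": -4,"y": 0,"z": 0,"twist": 0,"fingers": 0.6},{"x": 0,"y": 0,"z": 0,"twist": 0,"fingers": 0.6}])

```text
time_s: 30.68
tcp_pos: [0.3018, -0.0736, 0.5172]
tcp_rot: [2.379, 2.051, -0.001]
wrist_force: [-1.1, 0.5, 0.8]
finger_gap: 0.598
```

```bash
python3 - <<'E'
from h import *
p,d=read_camera("side");cv2.imwrite("pics/s15.png",cv2.resize(p[170:340,215:415,::-1],None,fx=3.5,fy=3.5,interpolation=2));cv2.imwrite("pics/s15f.png",p[:,:,::-1])
E
```

```text
(no output)
```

View pics/s15.png

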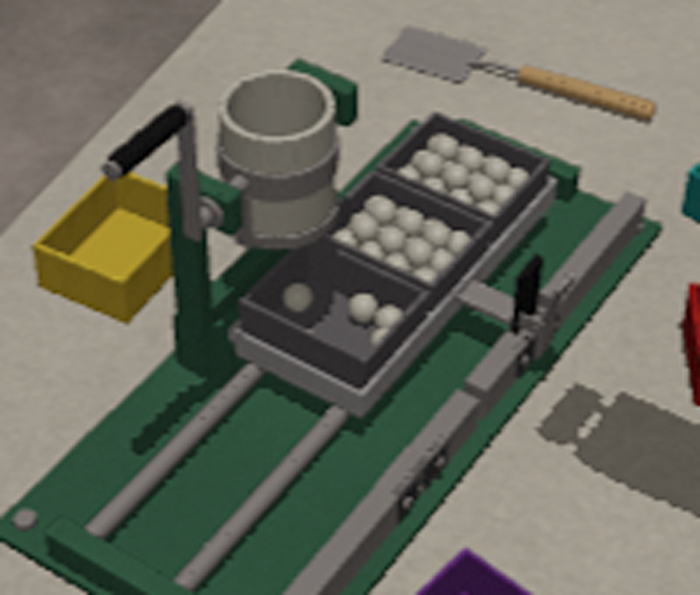

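View pics/s15f.png

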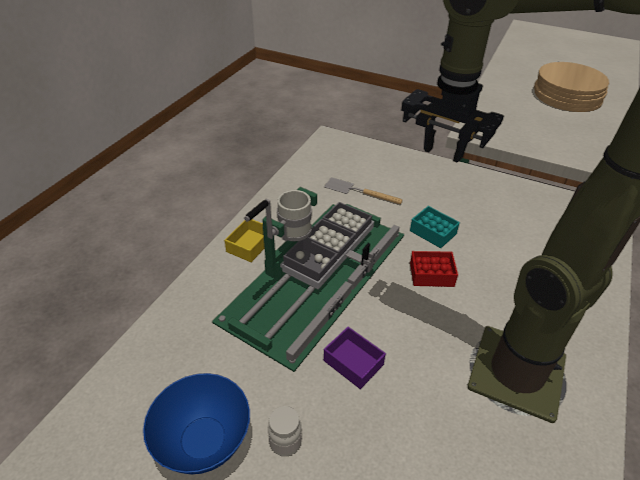

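```bash
python3 - <<'E'
from h import *
def st(P):
    c,s=np.cos(YAW),np.sin(YAW);e=P[:2]-C0;return np.round([1000*(c*e[0]+s*e[1]),1000*(-s*e[0]+c*e[1])],0)
for u,v in[(351,193),(345,223),(420,222),(415,252),(387,260)]:
    P=atz("top",u/3.5+210-.36,v/3.5+165-.36,.054);q=proj("side",P)[0];print(st(P),np.round((q-[215,170]+.5)*3.5))
print("side ball",st(atz("side",297/3.5+215-.36,297/3.5+170-.36,.054)))
E
```

```text
[11. 40.] [303. 343.]
[-15.  42.] [328. 357.]
[ -5. -21.] [361. 306.]
[-31. -20.] [387. 319.]
[-41.   2.] [382. 340.]
side ball [45.  0.]
```

The sixth ball is at station (45, 0) mm, inside the bin and under the jar. The lever and jar appear at the same pixels as at the start, and the tab still stands out about 38 mm, so the latch is home. Handing in.

```bash
python3 - <<'E'
from rig import *
print(hand_in())
E
```

```text
the job is handed in; nothing more can be done
None
```

I slid the carriage about 90 mm to the right so the empty bin came under the jar, tipped the jar to its stop, swung it back upright, and handed in at about 31 s.

- **Finding the notch:** My first slide to the right went past the notch, because the arm was still pressing on the tab. I let go and pushed the grip plate back from its side until the tooth dropped in.
- **Latch:** The drag fell from about 6 N to 3 N as the tooth dropped, and the carriage then held against a 12 N push. In the top view the tab stands out as far as it did at the start, so it looks home. The bin is roughly 10 mm off the jar's middle, within the 20 mm allowed.
- **Balls:** All six are in the bin. The top view shows five. The sixth, under the jar, shows only in the side view, at about x 45 mm, y 0 in the station frame.
- **Jar and surroundings:** The jar is empty, and the jar and lever appear at the same pixels as at the start. All three bins stand in the carriage, the other things on the table look unmoved, and the gripper is clear of everything.

No check failed or disagreed. `hand_in` reports no verdict.

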